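# Reset the bench supply with its key

### The job

The bench supply has tripped: take the red reset key from its stand, push it gently into the keyhole of the grey and yellow switch box until its collar sits on the box, and turn it clockwise until you feel it press firmly on the springy stop inside, without forcing it. Then turn it back home, draw it out without pulling hard, and put it back in its stand with the collar down on the stand. Leave the tape measure, brake pad and sprocket lying beside them where they are.

Things in the scene. Friction and masses are not known exactly. Their poses are not given: they have to be found in the camera images.
- reset_key: Loose upright key, 60 to 130 g. Origin: centre of the underside of its steel collar (disc 24 mm across, 4 mm thick, red tab on its +x side); z up along the shaft. The round shaft below is 10 mm in diameter and 36 mm long, its last 6 mm tapering to 4 mm. At the start it stands in the key stand, collar down on the stand's top, bit along the stand's +x.
- key_bow (a point): Centre of the key's flat red plastic bow, 27 mm above the key's origin: 34 mm along the key's x, 8 mm thick along its y, 34 mm tall (10 to 44 mm above the origin). Grasp it across its thickness.
- key_bit (a point): Lower outer corner of the key's bit, a flat wing on the shaft's +x side only: it reaches 16 mm from the shaft's axis, is 5 mm thick along y, and spans 12 to 26 mm below the key's origin; a thinner lead (2.4 mm thick, out to 14.5 mm) goes on to 30 mm below. Hidden while the key is in the stand or box.
- switch_box: Fixed grey box with a yellow 8 mm thick top, 90 x 70 x 62 mm (x, y, z), hollow 34 mm deep below the top. Origin at the centre of its underside, z up. A green lamp (dome 7 mm high) stands on its top at x -27, y +17 mm. Inside, a fixed ward flush with the slot's +y side keeps the bit from turning anticlockwise past home; while turned clockwise the bit is caught under the top.
- keyhole (a point): Keyhole at the top surface of the box, 62 mm above the bench: centre of a square opening 11.6 mm wide for the shaft. A slot 6.6 mm wide runs from it to 17 mm along +x, in line with a red mark: the key's x must lie along this x to go in or out (home). Fully in, the collar rests on the top. z up.
- reset_contact (a joint): The hidden sprung stop in the box: rad that the key has pushed it clockwise (0 untouched). The key meets it between 0.7 and 1.35 rad of clockwise turn (seen from above), different each time. It pushes back 0.05 N m at once plus 1.2 N m per rad, and friction adds up to 0.06: it switches at 0.06 rad (0.12 to 0.18 N m at the wrist) and is damaged past 0.2 rad (0.29 N m).
- key_stand: Fixed wooden stand with a steel top, 64 x 54 x 48 mm. Origin on its underside below the shaft hole, z up.
- stand_mouth (a point): Mouth of the stand's key hole at its top surface, 48 mm above the bench: a square hole 13 mm wide for the shaft, with a slot 9 mm wide to 17.5 mm along +x for the bit, 42 mm deep. A red mark lies in line with the slot. z up.
- tape_measure: Bystander: yellow-green tape measure, 54x84x31 mm, loose, behind the switch box. Origin under its centre.
- brake_pads: Bystander: dark brake pad with a short stud, 14x55x25 mm, loose, to the right of the switch box. Origin under its centre.
- sprocket: Bystander: flat steel sprocket, 67x68x8 mm, loose, to the left of the stand. Origin under its centre.
There are look-alikes about, which are no part of the job. Of the things that look like the key_stand, take the one that is farthest to the robot's left at the start.

How it is judged:
By the outcome, as a careful person would: the job done as asked, in the order asked, and still so for the second after the job is handed in, with the robot touching nothing.
It also fails if it takes over 72 s, if anything falls off the work surface, if the arm or the gripper's body presses on something with over 40 N, if the wrist force passes 120 N, or if a joint passes its speed limit or range.

### The arm

A 6-joint arm with a two-finger parallel gripper is mounted at the origin on a cart in front of the work surface, level with it; the furniture and walls round the work are solid. World frame = base frame: x ahead of the robot, y to its left, z up, the work surface at z = 0. Lengths are in m, angles in degrees, forces in N, time in s.
With the tool pointing down it reaches from about 0.35 to 0.875 m from the base axis. Payload 4.2 kg.
Tool frame: the origin (TCP) lies midway between the tips of the shut fingers; the grasp point (between the pads) lies 19 mm behind it (r.pinch_z is the distance from the TCP to the grasp point, in m); z points along the fingers, y is the line along which they close (so a half turn about z gives the same grasp; the last joint's range is limited). The gripper opens to 87 mm and grips with 3 to 60 N. Pads are 19 mm wide; open, the fingers measure 117 mm over their backs; the gripper's body (75 mm by 190 mm) begins 51 mm behind the grasp point.
Start: joints at [-52.964, 22.042, 0.453, 0, -68.411, -14.817], TCP at [0.236, -0.579, 0.223] pointing down, gripper open.
Joint ranges: [-179.83, 179.83], [-69.29, 118.12], [-61.27, 80.66], [-181.25, 117.63], [-171.15, -9.14], [-177.46, 177.46]. Speed limits (degrees/s): [159.86, 159.86, 180, 180, 180, 180].

### API

Orientations are given as a 3x3 rotation matrix whose columns are the frame's x, y, z axes.
In Python, from station import r, imaging, models gives the robot as it stands. The module is installed in compiled form; this text tells all that it offers.
- The arm moves only by the tool apply_moves, never from a script. Its argument "moves" is a list of rows, each a list of 2 entries, a list of its own where there are three numbers: the shift along the tool's x, y, z in m, then the turn about the tool's z in degrees. A call has 1 to 5 rows; each row shifts and turns the commanded pose from where the row before left it, along the tool's axes as they then stand; what a row does not reach is not made up. A row lasts 1/12 s, in which the tool goes at most 41.7 mm and 7.16 degrees, less where a joint would pass 70% of its speed; a pose out of reach is approached as far as the arm can. A call is refused whole if a number of a shift passes 0.0417 or a number of a turn 7.16, either way. A call with a gripper value outside its range is refused whole. "hand" is the finger opening in m, from 0 to 0.087, set as the call begins (left out, the last holds). The fingers move at their own pace and stop on an object; the grip force is fixed at half the most. Time passes only in rows, so rows that do not move let the fingers close. It gives the time, the measured TCP pose, the force, the opening and the grip force at its end, in the units of the state.
- r.sense(): the state, without advancing time (a new reading comes with each control period).
- imaging.capture(name): name is "scene" or "top"; returns a dict with "frame" (480x640x3 uint8, blue, green, red), "intrinsics" (3x3 intrinsics, pixels), "eye" and "orientation" of the camera in the world. Camera axes: x right, y down, z forward; pixel columns grow to the right and rows downward; lengths in m; the calibration is good to about 2 mm. A picture is of the moment at which its call begins. There is no depth.
- r.finish_job(): hands the job in; it is judged then, once.
Trained networks look in a picture, given as the dict that the camera call returned (one of the last four; its "shot" number tells which), for a name from the list of things; names that differ only in an ending like _2 or _b are one class to them, and where a whole thing is asked for, a point or a joint stands for the part that bears it (a point fixed in the world has none). Each returns a list of dicts, best first, with "confidence" (0 to 1); they miss things now and then, are a little off and sometimes report something else, mostly with a low value. They report only what shows in the picture. A call takes as long as a camera call. They do not tell look-alikes from the thing itself.
- models.cut_out(picture, target): "region" (480x640 bool, what is visible of it) and "extent" ([left, top, width, height] as shares, 0 to 1, of the picture: columns of its width, rows of its height, round what is visible of it).
- models.place_of(picture, target): "at" ([column, row] as shares, 0 to 1, of the picture: columns of its width, rows of its height: a listed point, or the origin of a listed thing).
The state is a dict: "time_s": time; "joints": joint angles; "joint_velocities": joint speeds; "effort": joint torques, N m; "tcp_pos": TCP position; "ee_rot": TCP orientation; "wrist_force": force on the tool from outside, world axes, zero at the start; "moment": the same for the moment, N m; "gripper_width": opening from 0.0 (shut) to 1.0 (fully open); "gripper_force": force on a finger pad.
Only numpy, scipy, OpenCV 4.12 (cv2) and the standard library are available. Lean on these libraries where they do the work, as an engineer would, in place of code of your own. Each camera call takes 0.05 s, during which the arm holds its last target. There are 200 camera calls.

## Working session

There is one attempt and no reset: what is moved stays moved. The work goes in short steps, Python scripts to look and compute and a tool call to move; the robot and the scene stay as the last step left them, time stands still between calls to the robot, and variables do not carry over. Pictures are saved under pics/ and viewed, at most 10 in all, crops included, and the job is handed in when it is done.

Besides the shell and the picture viewer there is one more tool, called after ">>>" as a command line: name --argument value ..., lists and objects as JSON in quotes. apply_moves: Moves the arm, as the interface text tells. Its arguments: {"type":"object","properties":{"moves":{"type":"array"},"hand":{"type":"number"}},"required":["moves"]}

```bash
mkdir -p pics
cat > h.py <<'E'
import numpy as np, cv2
from station import r, imaging, models
def ray(p,uv):
    K=np.array(p["intrinsics"]);d=np.array(p["orientation"])@np.linalg.inv(K)@np.array([uv[0],uv[1],1.]);return np.array(p["eye"]),d
def onz(p,uv,z):
    e,d=ray(p,uv);return e+d*(z-e[2])/d[2]
def proj(p,X):
    c=np.array(p["orientation"]).T@(np.array(X)-np.array(p["eye"]));q=np.array(p["intrinsics"])@c;return q[:2]/q[2]
def tri(ps):
    A=np.zeros((3,3));b=np.zeros(3)
    for p,uv in ps:
        e,d=ray(p,uv);d=d/np.linalg.norm(d);M=np.eye(3)-np.outer(d,d);A+=M;b+=M@e
    return np.linalg.solve(A,b)
def px(o): return np.array(o["at"])*[640,480]
E
python3 - <<'E'
from h import *
np.set_printoptions(precision=4,suppress=True)
ps={}
for n in("scene","top"):
    p=imaging.capture(n);ps[n]=p;cv2.imwrite(f"pics/{n}0.png",p["frame"]);print(n,p["eye"],np.array(p["orientation"]).tolist(),p["intrinsics"][0][0])
    for t in("reset_key","key_bow","keyhole","stand_mouth","key_stand","switch_box","tape_measure","brake_pads","sprocket"):
        print(t,[(px(o).round(1).tolist(),round(o["confidence"],2)) for o in models.place_of(p,t)])
s=r.sense();print(s)
E
```

```text
scene [-0.0065 -0.534   0.5139] [[0.7573577175305485, -0.33755408522569524, 0.5589870546303932], [-0.652648498021443, -0.36319616578799635, 0.6649349465829366], [-0.021429552661515718, -0.8684156750683064, -0.49537358586059577]] 475.5454273874325
reset_key [([274.5, 224.1], 0.71)]
key_bow [([270.1, 213.5], 0.85)]
keyhole [([394.7, 278.2], 0.6)]
stand_mouth [([234.3, 261.1], 0.81), ([294.2, 255.2], 0.76), ([270.2, 226.2], 0.67), ([272.2, 291.8], 0.61), ([259.5, 230.7], 0.58)]
key_stand [([272.8, 242.3], 0.88), ([274.8, 315.3], 0.84), ([298.4, 273.9], 0.76), ([235.1, 287.1], 0.6)]
switch_box [([393.7, 311.9], 0.74)]
tape_measure [([436.2, 291.0], 0.65)]
brake_pads [([421.0, 339.3], 0.82)]
sprocket []
top [0.3344 0.0519 0.9148] [[0.08358095018295282, -0.974193275565258, 0.20967042378444348], [-0.9964869169583314, -0.08282700509054933, 0.012389978152124056], [0.00529613985793205, -0.20996940032100742, -0.9776936134758384]] 435.97071168553623
reset_key [([248.7, 248.5], 0.57), ([244.5, 253.7], 0.55)]
key_bow [([248.4, 247.9], 0.5)]
keyhole [([412.1, 255.8], 0.92), ([251.3, 247.7], 0.59)]

[... 289 characters left out ...]
[]
brake_pads [([440.4, 267.5], 0.72)]
sprocket [([243.1, 252.9], 0.66), ([211.7, 241.6], 0.59), ([250.8, 250.3], 0.57)]
{'time_s': 1.0, 'joints': array([-52.9647,  22.0405,   0.4527,  -0.0006, -68.4109, -14.8177]), 'joint_velocities': array([ 0.0648,  0.071 ,  0.0227, -0.0075, -0.0893,  0.0098]), 'effort': array([  0.0005, -39.048 ,  18.7625,   4.2243,   0.0155,   0.    ]), 'tcp_pos': array([ 0.2364, -0.5786,  0.2226]), 'ee_rot': array([[-0.9258, -0.3781,  0.    ],
       [-0.3781,  0.9258, -0.    ],
       [-0.    , -0.    , -1.    ]]), 'wrist_force': array([-0.4199, -0.1265,  0.2661]), 'moment': array([-0.0006, -0.0444,  0.0247]), 'gripper_force': 0.0, 'gripper_width': 0.9981808802009985}
```

View pics/scene0.png

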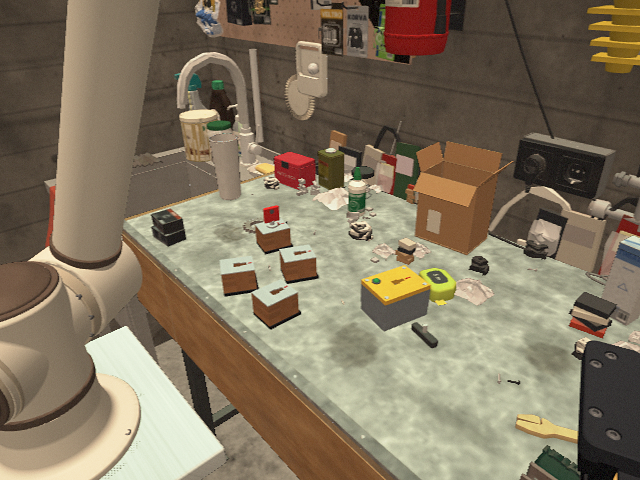

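View pics/top0.png

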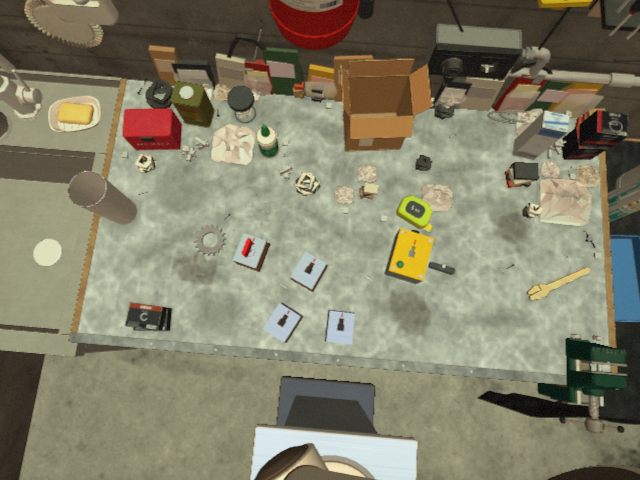

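Look-alikes in the top picture, all stands: (251,252) with the red key, (309,271), (283,323) and (340,326). The leftmost is (251,252), which also holds the key. The box is at (410,256). I'll check this choice in a close crop.

Run:
```python
from h import *
np.set_printoptions(precision=4,suppress=True)
t=imaging.capture("top");s=imaging.capture("scene")
def crop(p,c,w=50,h=37,f=8):
    return cv2.resize(p["frame"][c[1]-h//2:c[1]+h//2+1,c[0]-w//2:c[0]+w//2],None,fx=f,fy=f,interpolation=cv2.INTER_CUBIC)
im=np.vstack([np.hstack([crop(t,(251,252)),crop(t,(410,256),70,51,5.72)[:296,:400]]),np.hstack([crop(s,(272,232)),crop(s,(396,295),80,58,5.0)[:296,:400]])]) if 0 else None
a=[cv2.resize(crop(t,(251,252)),(400,300)),cv2.resize(crop(t,(410,256),72,53),(400,300)),cv2.resize(crop(s,(272,230),64,47),(400,300)),cv2.resize(crop(s,(396,295),80,59),(400,300))]
cv2.imwrite("pics/c1.png",np.vstack([np.hstack(a[:2]),np.hstack(a[2:])]))
hsv=cv2.cvtColor(t["frame"],cv2.COLOR_BGR2HSV)
m=cv2.inRange(hsv,(18,150,120),(32,255,255));m[:, :380]=0;m[:,440:]=0;m[:225]=0;m[290:]=0
m=cv2.morphologyEx(m,cv2.MORPH_OPEN,np.ones((3,3)))
m=cv2.morphologyEx(m,cv2.MORPH_CLOSE,np.ones((7,7)))
n,l,st,c=cv2.connectedComponentsWithStats(m);i=1+st[1:,4].argmax()
pts=np.argwhere(l==i)[:,::-1].astype(np.float32)
pw=np.array([onz(t,q,.062)[:2] for q in pts],dtype=np.float32)
print("box rect",cv2.minAreaRect(pw*1000))
for o in models.place_of(t,"keyhole")[:1]: print(onz(t,px(o),.062))
for o in models.place_of(s,"keyhole")[:1]: print(onz(s,px(o),.062))
for o in models.place_of(t,"stand_mouth"): print("mouth top",onz(t,px(o),.048))
for o in models.place_of(s,"stand_mouth"): print("mouth scn",onz(s,px(o),.048))
for p in(t,s):
  for o in models.place_of(p,"key_bow")[:1]: print("bow",onz(p,px(o),.075))
  for nme in("key_bow","key_stand"):
    for o in models.cut_out(p,nme)[:3]:
      print(nme,o["confidence"],np.array(o["extent"])*[640,480,640,480],o["region"].sum())
```

```text
box rect ((518.3827514648438, -121.89544677734375), (70.48838806152344, 114.73226165771484), 77.54869842529297)
[ 0.5002 -0.1207  0.062 ]
[ 0.5176 -0.1143  0.062 ]
mouth top [0.355 0.017 0.048]
mouth top [0.4602 0.0793 0.048 ]
mouth top [0.3502 0.1195 0.048 ]
mouth top [0.4906 0.2128 0.048 ]
mouth scn [0.3524 0.0054 0.048 ]
mouth scn [0.3507 0.129  0.048 ]
mouth scn [0.488  0.2029 0.048 ]
mouth scn [0.4534 0.0823 0.048 ]
bow [0.4887 0.1989 0.075 ]
key_bow 0.43 [242.624 238.8     9.6    18.72 ] 168
key_stand 0.92 [324.8   310.704  30.912  34.176] 800
key_stand 0.79 [286.976 253.008  40.32   39.504] 858
key_stand 0.77 [264.896 303.6    38.272  37.296] 854
bow [0.5031 0.2222 0.075 ]
key_bow 0.5 [260.416 206.688  18.432  24.096] 267
key_stand 0.93 [255.424 219.312  35.904  34.08 ] 905
key_stand 0.75 [217.216 253.584  42.816  39.888] 1312
key_stand 0.63 [252.224 280.512  48.896  47.616] 1670
```

View pics/c1.png

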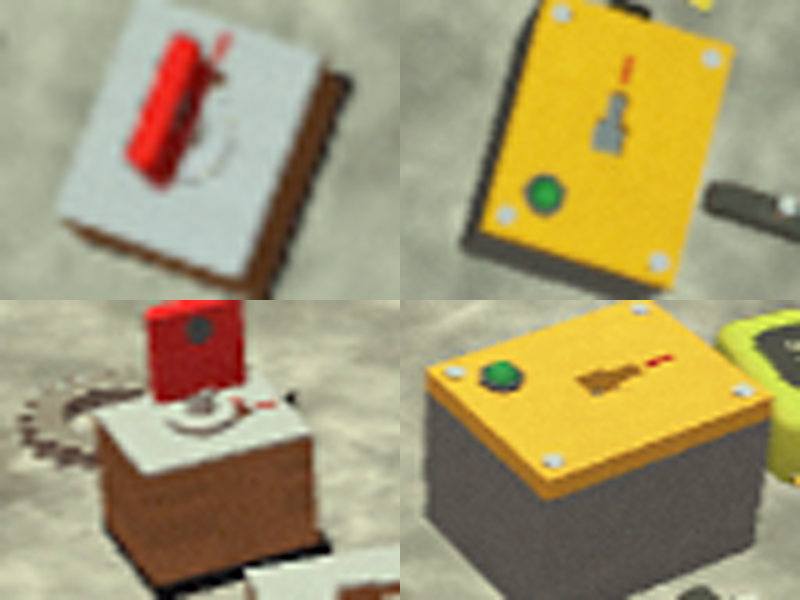

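The crops confirm the choice: the key stands in the leftmost stand, with its bow at top px (246,248). The keyhole with its slot and red mark is at about (411,255) on the yellow top. Next I'll fit the geometry precisely.

```bash
cat >> h.py <<'E'
from scipy.optimize import minimize
S=8
def render(p,polys,roi):
    x0,y0,w,h=roi;im=np.zeros((h*S,w*S),np.uint8)
    for P in polys:
        q=np.array([proj(p,X) for X in P]);q=((q-[x0,y0]+.5)*S-.5)
        cv2.fillPoly(im,[np.round(q*16).astype(np.int32)],255,shift=4)
    return cv2.resize(im,(w,h),interpolation=cv2.INTER_AREA)/255.
def T(x,y,a,L):
    c,s=np.cos(a),np.sin(a);return [(x+c*u-s*v,y+s*u+c*v,z) for u,v,z in L]
def hull(p,P):
    q=np.array([proj(p,X) for X in P],np.float32);i=cv2.convexHull(q,returnPoints=False).ravel();return [P[k] for k in i]
def bx(lx,ly,z0,z1): return [(sx*lx/2,sy*ly/2,z) for z in(z0,z1) for sx,sy in((-1,-1),(-1,1),(1,1),(1,-1))]
def fit(ps,imgs,rois,f,x0,step):
    def cost(v):
        c=0
        for p,I,roi in zip(ps,imgs,rois):
            m=render(p,f(p,v),roi);J=I[roi[1]:roi[1]+roi[3],roi[0]:roi[0]+roi[2]]
            A=np.stack([m.ravel(),np.ones(m.size)],1);s,res,_,_=np.linalg.lstsq(A,J.ravel(),rcond=None)
            c+=((A@s-J.ravel())**2).mean()/J.var()
        return c/len(ps)
    b=None
    for k in range(3):
        x0=np.array(x0) if b is None else b.x
        sim=np.vstack([x0]+[x0+np.eye(len(x0))[i]*step[i]*(1 if k%2==0 else -.6) for i in range(len(x0))])
        b=minimize(cost,x0,method="Nelder-Mead",options=dict(initial_simplex=sim,xatol=2e-5,fatol=1e-6))
    return b.x,b.fun
slab=lambda p,v:[hull(p,T(*v[:3],bx(.09,.07,.054,.062)))]
holeL=[(-.0058,-.0058,.062),(.0058,-.0058,.062),(.0058,-.0033,.062),(.017,-.0033,.062),(.017,.0033,.062),(.0058,.0033,.062),(.0058,.0058,.062),(-.0058,.0058,.062)]
def boww(z): return lambda p,v:[hull(p,T(*v[:3],bx(.034,.008,z+.010,z+.044)))]
def redm(f):
    f=f.astype(float);return np.clip((f[...,2]-np.maximum(f[...,1],f[...,0]))/150,0,1)
def yelm(f):
    f=f.astype(float);return np.clip((np.minimum(f[...,1],f[...,2])-f[...,0])/100,0,1)
E
python3 - <<'E'
from h import *
np.set_printoptions(precision=4,suppress=True)
t=imaging.capture("top");s=imaging.capture("scene")
np.savez("pics/f0.npz",t=t["frame"],s=s["frame"])
rt=(382,222,58,66);rs=(352,258,68,50)
Y=[yelm(t["frame"]),yelm(s["frame"])]
for I,p,roi in((Y[0],t,rt),(Y[1],s,rs)):   # fill holes/screws
    m=(I>.45).astype(np.uint8);I[:]=np.maximum(I,cv2.morphologyEx(m,cv2.MORPH_CLOSE,cv2.getStructuringElement(cv2.MORPH_ELLIPSE,(9,9)))) 
Y[0]=(Y[0]>.45)*1.;Y[1]=(Y[1]>.45)*1.
# drop tape
for I,seed in((Y[0],(405,262)),(Y[1],(385,290))):
    n,l=cv2.connectedComponents((I>.5).astype(np.uint8));I[:]=(l==l[seed[1],seed[0]])
a0=np.deg2rad(-12)
res={}
for nm,ii in(("top",[0]),("scene",[1]),("both",[0,1])):
    P=[(t,s)[i] for i in ii];v,c=fit(P,[Y[i] for i in ii],[(rt,rs)[i] for i in ii],slab,[.51,-.122,a0],[.005,.005,.1]);print("slab",nm,v,np.rad2deg(v[2]),c);res[nm]=v
for nm,ii in(("top",[0]),("scene",[1]),("both",[0,1])):
    a=res["both"][2]
    G=[(t["frame"].astype(float).mean(2)),s["frame"].astype(float)[...,:].mean(2)]
    R=[];P=[(t,s)[i] for i in ii]
    for p in P:
        q=np.array([proj(p,X) for X in T(.512,-.120,a,[(-.012,-.012,.062),(.018,-.012,.062),(-.012,.012,.062),(.018,.012,.062)])]);lo=np.floor(q.min(0)).astype(int);hi=np.ceil(q.max(0)).astype(int);R.append((*lo,*(hi-lo)))
    v,c=fit(P,[G[i] for i in ii],R,lambda p,v:[T(v[0],v[1],a,holeL)],[.51,-.12],[.004,.004]);print("hole",nm,v,c,R)
Rm=[redm(t["frame"]),redm(s["frame"])]
for nm,ii in(("top",[0]),("scene",[1]),("both",[0,1])):
    P=[(t,s)[i] for i in ii];ro=[((232,230,30,34),(254,198,34,32))[i] for i in ii]
    v,c=fit(P,[Rm[i] for i in ii],ro,boww(.048),[.49,.205,np.deg2rad(-25)],[.005,.005,.2]);print("bow",nm,v,np.rad2deg(v[2]),c)
W=[f.astype(float) for f in (t["frame"],s["frame"])]
W=[((f.min(2)>135)|(redm(f)>.4))*1. for f in W]
plate=lambda p,v:[T(*v[:3],[(-.032,-.027,.048),(.032,-.027,.048),(.032,.027,.048),(-.032,.027,.048)])]+boww(.048)(p,[*BW])
for nm,ii in(("top",[0]),("scene",[1])):
    P=[(t,s)[i] for i in ii];ro=[((228,228,48,46),(250,200,48,40))[i] for i in ii]
    BW=fit(P,[Rm[i] for i in ii],[((232,230,30,34),(254,198,34,32))[i] for i in ii],boww(.048),[.49,.205,np.deg2rad(-25)],[.005,.005,.2])[0]
    v,c=fit(P,[W[i] for i in ii],ro,plate,[.49,.205,np.deg2rad(-25)],[.005,.005,.2]);print("plate",nm,v,np.rad2deg(v[2]),c)
E
```

```text
slab top [ 0.5083 -0.1209 -0.216 ] -12.373451116365356 0.2622823174727284
slab scene [ 0.508  -0.1185 -0.2163] -12.390409426662782 0.03007003434042173
slab both [ 0.508  -0.1194 -0.2174] -12.453589355196604 0.16841235452786818
hole top [ 0.5078 -0.1214] 0.3383381137039522 [(np.int64(403), np.int64(241), np.int64(17), np.int64(18))]
hole scene [ 0.5073 -0.1188] 0.17574061731252097 [(np.int64(387), np.int64(274), np.int64(24), np.int64(13))]
hole both [ 0.5076 -0.1199] 0.3626445547569114 [(np.int64(403), np.int64(241), np.int64(17), np.int64(18)), (np.int64(387), np.int64(274), np.int64(24), np.int64(13))]
bow top [ 0.4908  0.2044 -0.2343] -13.42710328525021 0.21836593661092776
bow scene [ 0.4908  0.2069 -0.0223] -1.280234377803071 0.19144399667206377
bow both [ 0.49    0.2049 -0.2398] -13.737153230809733 0.22510367642031742
plate top [ 0.4976  0.2139 -0.1302] -7.461243683986921 0.9505941064324542
plate scene [ 0.4935  0.2065 -0.2186] -12.522320531330678 0.9265970949960527
```

```bash
python3 - <<'E'
from h import *
np.set_printoptions(precision=4,suppress=True)
t=imaging.capture("top");s=imaging.capture("scene")
for p,pts in((t,[(240,262),(255,262),(232,250),(260,240),(225,270),(275,240)]),(s,[(266,232),(285,232),(268,228),(300,225),(275,245)])):
    print([p["frame"][y,x].tolist() for x,y in pts])
W=[]
for p,roi in((t,(226,226,50,50)),(s,(248,200,50,45))):
    f=cv2.GaussianBlur(p["frame"],(0,0),.6).astype(float);W.append(((f[...,0]-f[...,1]>-3)&(f.min(2)>115))*1.)
    m=W[-1][roi[1]:roi[1]+roi[3],roi[0]:roi[0]+roi[2]];m=(m*255).astype(np.uint8);cv2.imwrite("pics/m%d.png"%roi[0],m)
    W[-1][redm(p["frame"])>.3]=1
Rm=[redm(t["frame"]),redm(s["frame"])]
for i,nm in((0,"top"),(1,"scene")):
    p=(t,s)[i];BW=fit([p],[Rm[i]],[((232,230,30,34),(254,198,34,32))[i]],boww(.048),[.49,.205,-.24],[.005,.005,.1])[0]
    plate=lambda p,v:[T(*v[:3],[(-.032,-.027,.048),(.032,-.027,.048),(.032,.027,.048),(-.032,.027,.048)])]+boww(.048)(p,BW)
    v,c=fit([p],[W[i]],[((226,226,50,50),(248,200,50,45))[i]],plate,[.49,.205,-.25],[.005,.005,.1]);print(nm,v,np.rad2deg(v[2]),c)
E
python3 -c "
import cv2,numpy as np
a=cv2.resize(cv2.imread('pics/m226.png'),(400,400),interpolation=0);b=cv2.resize(cv2.imread('pics/m248.png'),(400,400),interpolation=0);cv2.imwrite('pics/mm.png',np.hstack([a,b]))"
```

```text
[[178, 186, 174], [194, 200, 186], [159, 184, 178], [192, 200, 186], [140, 164, 159], [141, 166, 161]]
[[200, 222, 212], [38, 67, 107], [199, 223, 211], [161, 190, 190], [39, 66, 108]]
top [ 0.5786  0.1921 -1.2279] -70.35237947413981 0.1717915669309728
scene [ 0.5271  0.2583 -1.7731] -101.58915547475158 0.5037990200448431
```

View pics/mm.png

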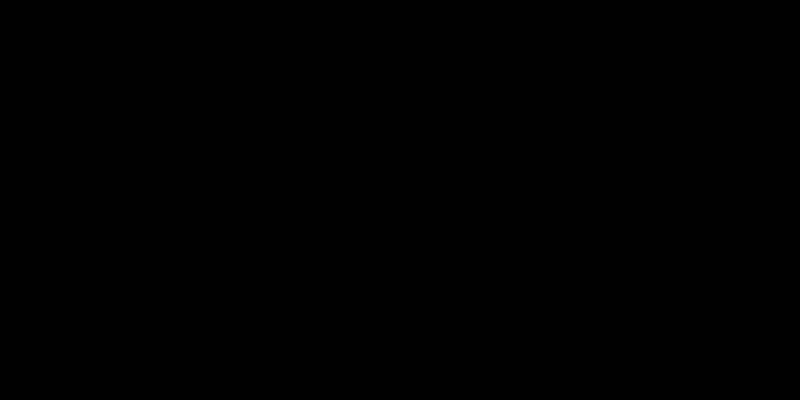

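That mask came out empty because my colour threshold was wrong. The plate has B-G of about -7 and the bench about -25 in the top view, so I'll use -15.

Run:
```python
from h import *
np.set_printoptions(precision=4,suppress=True)
t=imaging.capture("top")
f=cv2.GaussianBlur(t["frame"],(0,0),.6).astype(float)
m=((f[...,0]-f[...,1]>-15)&(f.min(2)>120)|(redm(f)>.3)).astype(np.uint8)
m=cv2.morphologyEx(m,cv2.MORPH_CLOSE,np.ones((5,5)));m=cv2.morphologyEx(m,cv2.MORPH_OPEN,np.ones((5,5)))
n,l,st,c=cv2.connectedComponentsWithStats(m);k=l[255,252];print(st[k])
q=np.argwhere(l==k)[:,::-1];pw=np.array([onz(t,x,.048)[:2] for x in q],np.float32)*1000;print(cv2.minAreaRect(pw))
plate=lambda p,v:[T(*v[:3],[(-.032,-.027,.048),(.032,-.027,.048),(.032,.027,.048),(-.032,.027,.048)])]
v,c=fit([t],[(l==k)*1.],[(226,226,50,50)],plate,[.49,.205,-.25],[.005,.005,.1]);print(v,np.rad2deg(v[2]),c)
```

```text
[234 235  31  32 700]
((489.9599304199219, 204.15628051757812), (50.10342025756836, 59.890220642089844), 76.01249694824219)
[ 0.4904  0.2037 -0.2105] -12.058473735196884 0.19446582022836434
```

>>> apply_moves --moves '[[[-0.0266, 0.0314, 0], 0], [[-0.0266, 0.0314, 0], 0], [[-0.0266, 0.0314, 0], 0], [[-0.0266, 0.0314, 0], 0], [[-0.0266, 0.0314, 0], 0]]' --hand 0.06

```text
time_s: 2.27
tcp_pos: [0.3002, -0.3813, 0.2226]
ee_rot: [[-0.926, -0.377, 0.0], [-0.377, 0.926, -0.0], [-0.0, -0.0, -1.0]]
wrist_force: [0.9, 0.9, 0.4]
gripper_width: 0.73
gripper_force: 0.0
```

>>> apply_moves --moves '[[[-0.0266, 0.0314, 0], 0], [[-0.0266, 0.0314, 0], 0], [[-0.0266, 0.0314, 0], 0], [[-0.0266, 0.0314, 0], 0], [[-0.0266, 0.0314, 0], 0]]'

```text
time_s: 2.68
tcp_pos: [0.364, -0.1855, 0.223]
ee_rot: [[-0.926, -0.378, 0.001], [-0.378, 0.926, -0.0], [-0.001, -0.001, -1.0]]
wrist_force: [1.3, -0.0, -0.3]
gripper_width: 0.692
gripper_force: 0.0
```

>>> apply_moves --moves '[[[-0.0266, 0.0314, 0], 0], [[-0.0266, 0.0314, 0], 0], [[-0.0266, 0.0314, 0], 0], [[-0.0266, 0.0314, 0], 0], [[-0.0266, 0.0314, 0], 0]]'

```text
time_s: 3.1
tcp_pos: [0.4278, 0.0105, 0.2232]
ee_rot: [[-0.925, -0.379, 0.002], [-0.379, 0.925, 0.001], [-0.002, -0.0, -1.0]]
wrist_force: [1.1, -0.2, 0.6]
gripper_width: 0.691
gripper_force: 0.0
```

>>> apply_moves --moves '[[[-0.0266, 0.0314, 0], 0], [[-0.0266, 0.0314, 0], 0], [[-0.0266, 0.0314, 0], 0], [[-0.0266, 0.0314, 0], 0], [[-0.0266, 0.0314, 0], 0]]'

```text
time_s: 3.52
tcp_pos: [0.4916, 0.2062, 0.2228]
ee_rot: [[-0.925, -0.379, 0.001], [-0.379, 0.925, 0.0], [-0.001, 0.0, -1.0]]
wrist_force: [1.3, 0.1, -0.4]
gripper_width: 0.689
gripper_force: 0.0
```

>>> apply_moves --moves '[[[0, 0, 0], -7.1], [[0, 0, 0], -7.1], [[0, 0, 0], -7.1], [[0, 0, 0], -7.1], [[0, 0, 0], -7.1]]'

```text
time_s: 3.93
tcp_pos: [0.4914, 0.2042, 0.2225]
ee_rot: [[-0.529, -0.849, -0.0], [-0.849, 0.529, -0.0], [0.0, 0.0, -1.0]]
wrist_force: [-0.3, 0.5, 0.5]
gripper_width: 0.686
gripper_force: 0.0
```

>>> apply_moves --moves '[[[0, 0, 0], -7.1], [[0, 0, 0], -7.1], [[0, 0, 0], -7.1], [[0, 0, 0], -7.1], [[0, 0, 0], -7.1]]'

```text
time_s: 4.35
tcp_pos: [0.4914, 0.204, 0.2226]
ee_rot: [[0.062, -0.998, 0.0], [-0.998, -0.062, 0.0], [-0.0, -0.0, -1.0]]
wrist_force: [-0.2, 0.3, 0.2]
gripper_width: 0.69
gripper_force: 0.0
```

>>> apply_moves --moves '[[[0, 0, 0], -7.1], [[0, 0, 0], -7.1], [[0, 0, 0], -7.1], [[0, 0, 0], -7.1], [[0, 0, 0], -7.1]]'

```text
time_s: 4.77
tcp_pos: [0.4914, 0.204, 0.2227]
ee_rot: [[0.63, -0.776, 0.0], [-0.776, -0.63, 0.0], [0.0, -0.0, -1.0]]
wrist_force: [-0.4, 0.6, 0.7]
gripper_width: 0.688
gripper_force: 0.0
```

>>> apply_moves --moves '[[[0, 0, 0], -7.1], [[0, 0, 0], -7.1], [[0, 0, 0], -7.1], [[0, 0, 0], -7.1], [[0, 0, 0], -7.1]]'

```text
time_s: 5.18
tcp_pos: [0.4914, 0.204, 0.2227]
ee_rot: [[0.964, -0.266, 0.0], [-0.266, -0.964, 0.0], [0.0, -0.0, -1.0]]
wrist_force: [0.4, -0.0, 0.2]
gripper_width: 0.69
gripper_force: 0.0
```

>>> apply_moves --moves '[[[0, 0, 0], -2.3], [[0, 0, 0], 0]]'

```text
time_s: 5.35
tcp_pos: [0.4914, 0.204, 0.2227]
ee_rot: [[0.973, -0.233, 0.0], [-0.233, -0.973, 0.0], [0.0, -0.0, -1.0]]
wrist_force: [-0.0, 0.0, -0.4]
gripper_width: 0.692
gripper_force: 0.0
```

```bash
cat > st.py <<'E'
from h import *
np.set_printoptions(precision=4,suppress=True)
def st():
    s=r.sense();R=s["ee_rot"];print("t",round(s["time_s"],2),"tcp",s["tcp_pos"],"yaw",round(float(np.degrees(np.arctan2(R[1,0],R[0,0]))),2),"zax",R[:,2],"F",s["wrist_force"],"M",s["moment"],"q6",round(float(s["joints"][5]),1),"w",round(s["gripper_width"]*87,2),"g",s["gripper_force"]);return s
def to(x,y,z=None):
    s=r.sense();d=np.array([x,y,s["tcp_pos"][2] if z is None else z])-s["tcp_pos"];print("need tool",s["ee_rot"].T@d)
E
python3 -c "
from st import *
st();to(.490,.205,.06)"
```

```text
t 5.35 tcp [0.4914 0.204  0.2227] yaw -13.45 zax [ 0.0002  0.0002 -1.    ] F [-0.0317  0.0326 -0.4391] M [-0.1253  0.0992  0.0057] q6 36.5 w 60.25 g 0.0
need tool [-0.0016 -0.0006  0.1627]
```

>>> apply_moves --moves '[[[-0.0016, -0.0006, 0.03], 0], [[0, 0, 0.04], 0], [[0, 0, 0.04], 0], [[0, 0, 0.03], 0], [[0, 0, 0.0125], 0]]'

```text
time_s: 5.77
tcp_pos: [0.4873, 0.2031, 0.0657]
ee_rot: [[0.972, -0.236, -0.007], [-0.236, -0.972, -0.004], [-0.005, 0.006, -1.0]]
wrist_force: [-0.9, -0.6, -0.5]
gripper_width: 0.686
gripper_force: 0.0
```

>>> apply_moves --moves '[[[0, 0, 0.01], 0], [[0, 0, 0], 0], [[0, 0, 0], 0]]'

```text
time_s: 6.02
tcp_pos: [0.4905, 0.2052, 0.0604]
ee_rot: [[0.972, -0.233, 0.001], [-0.233, -0.972, 0.0], [0.001, -0.0, -1.0]]
wrist_force: [0.6, 0.1, 0.4]
gripper_width: 0.691
gripper_force: 0.0
```

Run:
```python
from st import *
st()
t=imaging.capture("top");s=imaging.capture("scene")
a=cv2.resize(t["frame"][222:282,211:291],(400,300));b=cv2.resize(s["frame"][195:255,230:310],(400,300))
cv2.imwrite("pics/g1.png",np.hstack([a,b]))
```

```text
t 6.02 tcp [0.4905 0.2052 0.0604] yaw -13.49 zax [ 0.0007  0.0002 -1.    ] F [0.6026 0.0969 0.4361] M [-0.1019  0.1055 -0.0042] q6 36.3 w 60.09 g 0.0
```

View pics/g1.png

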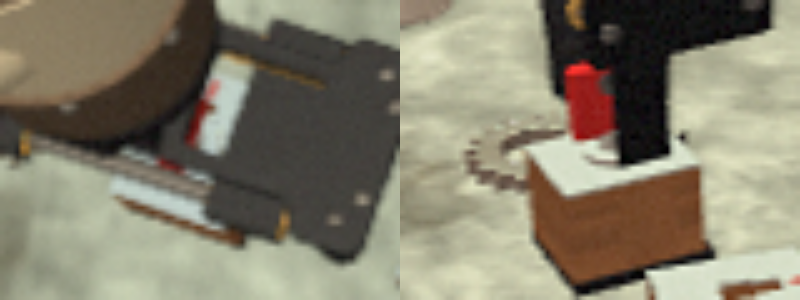

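The key's red bow is between the open fingers in both views (scene crop about (590,100)). I'll close in stages.

>>> apply_moves --moves '[[[0, 0, 0], 0], [[0, 0, 0], 0], [[0, 0, 0], 0], [[0, 0, 0], 0], [[0, 0, 0], 0]]' --hand 0.013

```text
time_s: 6.53
tcp_pos: [0.49, 0.205, 0.0603]
ee_rot: [[0.972, -0.233, 0.0], [-0.233, -0.972, 0.0], [0.0, -0.0, -1.0]]
wrist_force: [-0.3, -0.1, 0.2]
gripper_width: 0.393
gripper_force: 0.0
```

```bash
python3 -c "
from st import *
st()"
```

```text
t 6.53 tcp [0.49   0.205  0.0603] yaw -13.48 zax [ 0.0004  0.0003 -1.    ] F [-0.2997 -0.1246  0.2341] M [-0.1069  0.1137  0.0089] q6 36.3 w 34.18 g 0.0
```

>>> apply_moves --moves '[[[0, 0, 0], 0], [[0, 0, 0], 0], [[0, 0, 0], 0]]' --hand 0.01

```text
time_s: 6.78
tcp_pos: [0.4899, 0.2049, 0.06]
ee_rot: [[0.972, -0.233, -0.0], [-0.233, -0.972, -0.0], [-0.0, 0.0, -1.0]]
wrist_force: [-0.9, -0.0, 0.8]
gripper_width: 0.177
gripper_force: 0.0
```

```bash
python3 -c "
from st import *
st()"
```

```text
t 6.78 tcp [0.4899 0.2049 0.06  ] yaw -13.48 zax [-0.0001 -0.0001 -1.    ] F [-0.8541 -0.036   0.7634] M [-0.1192  0.15    0.0332] q6 36.3 w 15.42 g 0.0
```

>>> apply_moves --moves '[[[0, 0, 0], 0], [[0, 0, 0], 0], [[0, 0, 0], 0]]' --hand 0.009

```text
time_s: 7.03
tcp_pos: [0.4898, 0.2047, 0.06]
ee_rot: [[0.972, -0.233, -0.0], [-0.233, -0.972, -0.0], [-0.0, 0.001, -1.0]]
wrist_force: [-0.3, -0.5, 0.3]
gripper_width: 0.11
gripper_force: 0.7
```

```bash
python3 -c "
from st import *
st()"
```

```text
t 7.03 tcp [0.4898 0.2047 0.06  ] yaw -13.48 zax [-0.0004 -0.0004 -1.    ] F [-0.3429 -0.5066  0.331 ] M [-0.2724  0.1123  0.0269] q6 36.3 w 9.58 g 0.677328142337501
```

>>> apply_moves --moves '[[[0, 0, 0], 0], [[0, 0, 0], 0]]' --hand 0.008

```text
time_s: 7.2
tcp_pos: [0.4898, 0.2048, 0.06]
ee_rot: [[0.972, -0.233, -0.0], [-0.233, -0.972, -0.0], [-0.0, 0.0, -1.0]]
wrist_force: [-0.5, -1.2, -0.5]
gripper_width: 0.095
gripper_force: 4.8
```

```bash
python3 -c "
from st import *
st()"
```

```text
t 7.2 tcp [0.4898 0.2048 0.06  ] yaw -13.48 zax [-0.0004 -0.0003 -1.    ] F [-0.4515 -1.1745 -0.5464] M [-0.3025  0.1926 -0.0611] q6 36.3 w 8.27 g 4.753629754735975
```

>>> apply_moves --moves '[[[0, 0, 0], 0], [[0, 0, 0], 0], [[0, 0, 0], 0], [[0, 0, 0], 0]]' --hand 0.0

```text
time_s: 7.53
tcp_pos: [0.4899, 0.2049, 0.06]
ee_rot: [[0.972, -0.233, -0.0], [-0.233, -0.972, -0.0], [-0.0, 0.0, -1.0]]
wrist_force: [0.2, -1.0, -0.7]
gripper_width: 0.091
gripper_force: 30.0
```

```bash
python3 -c "
from st import *
st()"
```

```text
t 7.53 tcp [0.4899 0.2049 0.06  ] yaw -13.48 zax [-0.0002 -0.     -1.    ] F [ 0.2299 -0.9642 -0.7363] M [-0.2178  0.1972  0.0001] q6 36.3 w 7.91 g 29.996370300650597
```

>>> apply_moves --moves '[[[0, 0, -0.005], 0], [[0, 0, -0.01], 0], [[0, 0, -0.015], 0], [[0, 0, -0.02], 0], [[0, 0, -0.02], 0]]'

```text
time_s: 7.95
tcp_pos: [0.4899, 0.2049, 0.1314]
ee_rot: [[0.972, -0.233, -0.0], [-0.233, -0.972, -0.0], [-0.0, 0.0, -1.0]]
wrist_force: [1.7, -0.2, -2.1]
gripper_width: 0.093
gripper_force: 30.0
```

>>> apply_moves --moves '[[[0, 0, -0.03], 0], [[0, 0, 0], 0], [[0, 0, 0], 0]]'

```text
time_s: 8.2
tcp_pos: [0.491, 0.2059, 0.1628]
ee_rot: [[0.972, -0.233, 0.005], [-0.233, -0.972, 0.004], [0.004, -0.005, -1.0]]
wrist_force: [-0.8, -0.6, -1.7]
gripper_width: 0.09
gripper_force: 30.0
```

Run:
```python
from st import *
S=st();to(.5077,-.1200,.19)
t=imaging.capture("top");s=imaging.capture("scene")
c=proj(s,S["tcp_pos"]).astype(int);print(c)
b=cv2.resize(s["frame"][c[1]-35:c[1]+40,c[0]-50:c[0]+50],(800,600))
cv2.imwrite("pics/g2.png",b)
```

```text
t 8.2 tcp [0.491  0.2059 0.1628] yaw -13.47 zax [ 0.0045  0.0037 -1.    ] F [-0.7843 -0.62   -1.6596] M [-0.1025  0.245  -0.0099] q6 36.3 w 7.82 g 29.99622294679284
need tool [ 0.0923  0.3129 -0.0284]
[268 174]
```

View pics/g2.png

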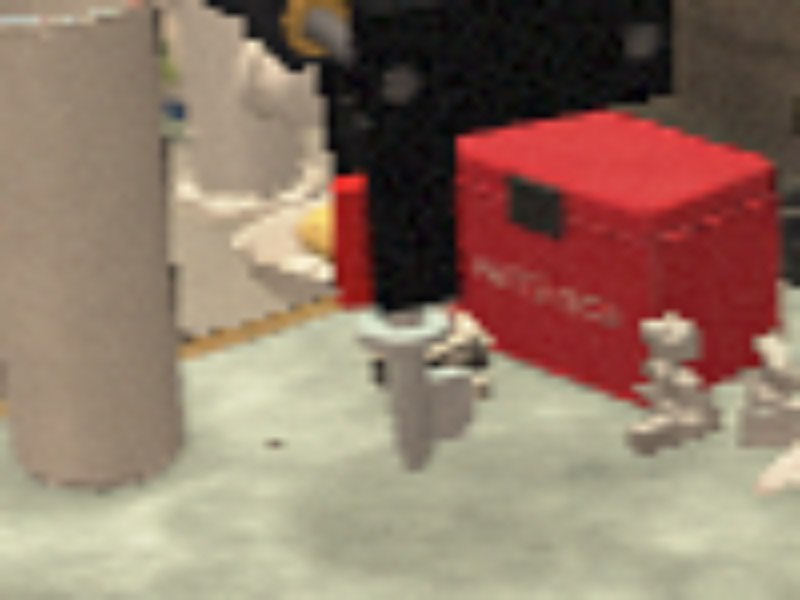

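The key is held upright with its bit along +x (collar at crop (403,325)). Now to the box.

>>> apply_moves --moves '[[[0.0115, 0.0391, 0], -1.05], [[0.0115, 0.0391, 0], 0], [[0.0115, 0.0391, 0], 0], [[0.0115, 0.0391, 0], 0], [[0.0115, 0.0391, 0], 0]]'

```text
time_s: 8.72
tcp_pos: [0.5021, -0.0002, 0.1589]
ee_rot: [[0.977, -0.215, -0.003], [-0.215, -0.977, -0.001], [-0.003, 0.001, -1.0]]
wrist_force: [0.3, 1.2, -1.0]
gripper_width: 0.092
gripper_force: 30.0
```

>>> apply_moves --moves '[[[0.0115, 0.0391, 0], 0], [[0.0115, 0.0391, 0], 0], [[0.0115, 0.0391, 0], 0], [[0, 0, 0.02], 0], [[0, 0, 0.01], 0]]'

```text
time_s: 9.13
tcp_pos: [0.5098, -0.1225, 0.1274]
ee_rot: [[0.975, -0.22, -0.004], [-0.22, -0.975, 0.001], [-0.004, 0.0, -1.0]]
wrist_force: [-0.9, 1.0, -2.7]
gripper_width: 0.092
gripper_force: 30.0
```

>>> apply_moves --moves '[[[0, 0, 0], 0], [[0, 0, 0], 0], [[0, 0, 0], 0]]'

```text
time_s: 9.38
tcp_pos: [0.512, -0.1193, 0.1302]
ee_rot: [[0.977, -0.213, -0.0], [-0.213, -0.977, -0.0], [-0.0, 0.0, -1.0]]
wrist_force: [-0.7, -0.0, -0.6]
gripper_width: 0.092
gripper_force: 30.0
```

Run:
```python
from st import *
S=st();to(.5077,-.1200)
t=imaging.capture("top");s=imaging.capture("scene")
c=proj(s,S["tcp_pos"]).astype(int);print(c, s["frame"].shape)
b=cv2.resize(s["frame"][c[1]-25:c[1]+50,c[0]-50:c[0]+50],(800,600),interpolation=cv2.INTER_CUBIC)
cv2.imwrite("pics/g3.png",b);print("origin",c-[50,25])
np.savez("pics/g3.npz",s=s["frame"],t=t["frame"])
p=S["tcp_pos"]
for dz in(-.012,-.016+.004,-.048): print(dz,proj(s,p+[0,0,dz]))
```

```text
t 9.38 tcp [ 0.512  -0.1193  0.1302] yaw -12.3 zax [-0.0001 -0.0003 -1.    ] F [-0.7097 -0.0469 -0.6481] M [-0.0912  0.111  -0.0198] q6 73.1 w 8.02 g 29.9964020261541
need tool [-0.0041  0.0016  0.    ]
[399 245] (480, 640, 3)
origin [349 220]
-0.012 [399.3867 251.7443]
-0.012 [399.3867 251.7443]
-0.048 [397.9927 270.5614]
```

View pics/g3.png

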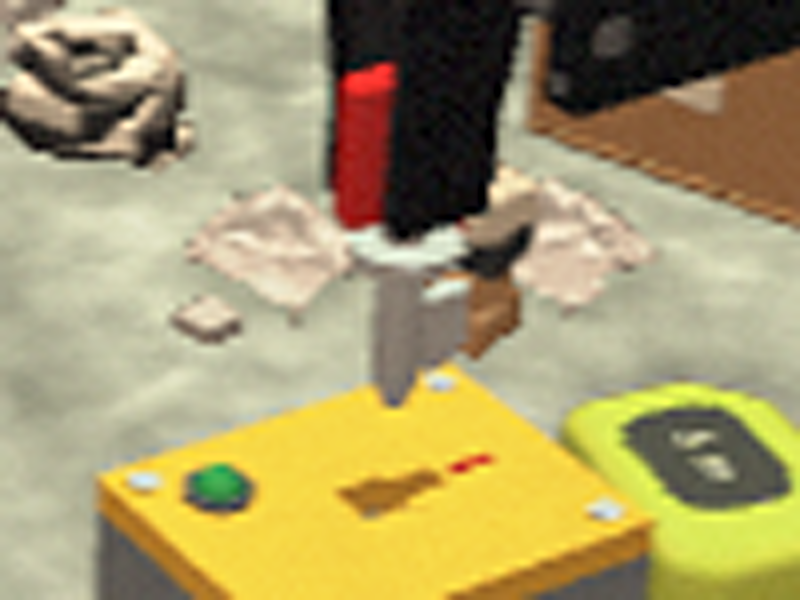

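The key hovers just above the box, tip at scene px (397.9,269.6), keyhole at about (397,281). I'll compare the tip with the hole within this same picture so the calibration bias cancels.

Run:
```python
from st import *
S=r.sense();p=S["tcp_pos"];s=imaging.capture("scene");a=np.deg2rad(-12.3)
# gray-metal mask vs yellow/bench/paper: fit shaft+tip as dark silhouette in the area around it
f=s["frame"];I=f.astype(float)
sat=I.max(2)-I.min(2)
def cyl(x,y,prof):
    P=[]
    return [hull(s,[(x+rr*np.cos(k),y+rr*np.sin(k),z) for z,rr in seg for k in np.linspace(0,2*np.pi,24,endpoint=False)]) for seg in prof]
z0=p[2]-.012
def key(pp,v):
    x,y=v
    P=cyl(x,y,[((z0,.005),(z0-.030,.005)),((z0-.030,.005),(z0-.036,.002))])
    c,si=np.cos(a),np.sin(a)
    for (u0,u1,w,za,zb) in((.004,.016,.005,z0-.012,z0-.026),(.004,.0145,.0024,z0-.026,z0-.030)):
        P.append(hull(s,T(x,y,a,[(u,v_,z) for u in(u0,u1) for v_ in(-w/2,w/2) for z in(za,zb)])))
    return P
for nm,J in(("gray",I.mean(2)),("R",I[...,2]),("G",I[...,1])):
  v,c=fit([s],[J],[(390,256,19,18)],key,[.511,-.119],[.003,.003]);print(nm,v,c,"bias",v-p[:2])
for w in(.0,):
  for xy in((397.94,269.6),(397.94,270.2)): print("tip",onz(s,xy,z0-.036)[:2]-p[:2])
Rm=redm(f);c=proj(s,p+[0,0,.015]);print(c)
```

```text
gray [ 0.5134 -0.1185] 0.3335105823456617 bias [0.001  0.0008]
R [ 0.5127 -0.1178] 0.3087883142268317 bias [0.0003 0.0015]
G [ 0.5132 -0.1184] 0.29899504494272955 bias [0.0009 0.0009]
tip [0.0011 0.0013]
tip [-0.0003  0.0001]
[400.6138 236.6354]
```

>>> apply_moves --moves '[[[-0.0051, 0.0021, 0], 0], [[0, 0, 0.01], 0], [[0, 0, 0.009], 0], [[0, 0, 0], 0], [[0, 0, 0], 0]]'

```text
time_s: 9.95
tcp_pos: [0.5055, -0.1214, 0.11]
ee_rot: [[0.977, -0.215, -0.002], [-0.215, -0.977, -0.0], [-0.002, 0.001, -1.0]]
wrist_force: [0.0, 0.5, -1.1]
gripper_width: 0.087
gripper_force: 30.0
```

>>> apply_moves --moves '[[[0, 0, 0.002], 0], [[0, 0, 0.002], 0], [[0, 0, 0], 0]]'

```text
time_s: 10.2
tcp_pos: [0.5062, -0.1214, 0.1067]
ee_rot: [[0.977, -0.215, -0.0], [-0.215, -0.977, 0.0], [-0.0, 0.0, -1.0]]
wrist_force: [0.2, -0.0, -1.4]
gripper_width: 0.089
gripper_force: 30.0
```

```bash
python3 -c "
from st import *
st()"
```

```text
t 10.2 tcp [ 0.5062 -0.1214  0.1067] yaw -12.44 zax [-0.0004  0.0001 -1.    ] F [ 0.2208 -0.003  -1.4377] M [-0.1153  0.1499 -0.0244] q6 73.2 w 7.74 g 29.996179067529738
```

>>> apply_moves --moves '[[[0.0003, -0.0008, 0], 0], [[0, 0, 0.0015], 0], [[0, 0, 0.0015], 0], [[0, 0, 0], 0], [[0, 0, 0], 0]]'

```text
time_s: 10.62
tcp_pos: [0.5067, -0.1206, 0.104]
ee_rot: [[0.977, -0.215, -0.0], [-0.215, -0.977, -0.0], [-0.0, 0.0, -1.0]]
wrist_force: [1.0, -0.4, -1.8]
gripper_width: 0.089
gripper_force: 30.0
```

```bash
python3 -c "
from st import *
st()"
```

```text
t 10.62 tcp [ 0.5067 -0.1206  0.104 ] yaw -12.43 zax [-0.0002 -0.     -1.    ] F [ 0.9533 -0.4419 -1.8031] M [-0.1154  0.1509 -0.0005] q6 73.1 w 7.76 g 29.9962425744161
```

>>> apply_moves --moves '[[[0, 0, 0.001], 0], [[0, 0, 0.001], 0], [[0, 0, 0], 0]]'

```text
time_s: 10.87
tcp_pos: [0.5066, -0.1206, 0.1019]
ee_rot: [[0.977, -0.215, -0.0], [-0.215, -0.977, 0.0], [-0.0, 0.0, -1.0]]
wrist_force: [-0.1, 0.1, -1.3]
gripper_width: 0.092
gripper_force: 30.0
```

```bash
python3 -c "
from st import *
st()"
```

```text
t 10.87 tcp [ 0.5066 -0.1206  0.1019] yaw -12.44 zax [-0.0004  0.     -1.    ] F [-0.0629  0.1164 -1.3453] M [-0.0853  0.1085  0.0356] q6 73.1 w 7.97 g 29.99628377147019
```

>>> apply_moves --moves '[[[0, 0, 0.0015], 0], [[0, 0, 0.0015], 0], [[0, 0, 0], 0]]'

```text
time_s: 11.12
tcp_pos: [0.5065, -0.1206, 0.0987]
ee_rot: [[0.977, -0.215, -0.001], [-0.215, -0.977, 0.0], [-0.001, 0.0, -1.0]]
wrist_force: [-0.4, -0.7, -0.9]
gripper_width: 0.09
gripper_force: 30.0
```

>>> apply_moves --moves '[[[0, 0, 0.001], 0], [[0, 0, 0.001], 0], [[0, 0, 0], 0]]'

```text
time_s: 11.37
tcp_pos: [0.5066, -0.1206, 0.0968]
ee_rot: [[0.977, -0.215, -0.0], [-0.215, -0.977, 0.0], [-0.0, 0.0, -1.0]]
wrist_force: [0.0, 0.5, -1.5]
gripper_width: 0.088
gripper_force: 30.0
```

```bash
python3 -c "
from st import *
st()"
```

```text
t 11.37 tcp [ 0.5066 -0.1206  0.0968] yaw -12.43 zax [-0.0004  0.     -1.    ] F [ 0.0449  0.5119 -1.5084] M [-0.0558  0.1315 -0.006 ] q6 73.1 w 7.68 g 29.996232613921165
```

>>> apply_moves --moves '[[[0, 0, 0.002], 0], [[0, 0, 0.002], 0], [[0, 0, 0.002], 0], [[0, 0, 0], 0]]'

```text
time_s: 11.7
tcp_pos: [0.5064, -0.1206, 0.0905]
ee_rot: [[0.977, -0.215, -0.001], [-0.215, -0.977, 0.0], [-0.001, 0.0, -1.0]]
wrist_force: [-0.3, -0.0, -0.8]
gripper_width: 0.092
gripper_force: 30.0
```

>>> apply_moves --moves '[[[0, 0, 0.002], 0], [[0, 0, 0.002], 0], [[0, 0, 0.002], 0], [[0, 0, 0], 0]]'

```text
time_s: 12.03
tcp_pos: [0.5064, -0.1206, 0.0845]
ee_rot: [[0.977, -0.215, -0.001], [-0.215, -0.977, 0.0], [-0.001, 0.0, -1.0]]
wrist_force: [-0.4, 0.5, -1.0]
gripper_width: 0.094
gripper_force: 30.0
```

>>> apply_moves --moves '[[[0, 0, 0.002], 0], [[0, 0, 0.002], 0], [[0, 0, 0.002], 0], [[0, 0, 0], 0]]'

```text
time_s: 12.37
tcp_pos: [0.5064, -0.1206, 0.0785]
ee_rot: [[0.977, -0.215, -0.001], [-0.215, -0.977, 0.0], [-0.001, 0.0, -1.0]]
wrist_force: [0.2, -0.5, -1.0]
gripper_width: 0.088
gripper_force: 30.0
```

```bash
python3 -c "
from st import *
st()"
```

```text
t 12.37 tcp [ 0.5064 -0.1206  0.0785] yaw -12.44 zax [-0.001  0.    -1.   ] F [ 0.1724 -0.5461 -1.0205] M [-0.0372  0.2131 -0.0351] q6 73.1 w 7.67 g 29.996285825036466
```

>>> apply_moves --moves '[[[0, 0, 0.001], 0], [[0, 0, 0.001], 0], [[0, 0, 0.001], 0], [[0, 0, 0], 0]]'

```text
time_s: 12.7
tcp_pos: [0.5066, -0.1206, 0.0759]
ee_rot: [[0.977, -0.215, -0.0], [-0.215, -0.977, 0.0], [-0.0, 0.0, -1.0]]
wrist_force: [-0.1, 0.0, -1.5]
gripper_width: 0.091
gripper_force: 30.0
```

>>> apply_moves --moves '[[[0, 0, 0.0007], 0], [[0, 0, 0], 0]]'

```text
time_s: 12.87
tcp_pos: [0.5067, -0.1206, 0.0753]
ee_rot: [[0.977, -0.215, -0.0], [-0.215, -0.977, 0.0], [-0.0, -0.0, -1.0]]
wrist_force: [0.3, -0.4, -1.9]
gripper_width: 0.092
gripper_force: 30.0
```

>>> apply_moves --moves '[[[0, 0, 0.0005], 0], [[0, 0, 0], 0]]'

```text
time_s: 13.03
tcp_pos: [0.5068, -0.1206, 0.0748]
ee_rot: [[0.977, -0.215, -0.0], [-0.215, -0.977, 0.0], [-0.0, -0.0, -1.0]]
wrist_force: [-0.1, -0.1, -1.1]
gripper_width: 0.093
gripper_force: 30.0
```

```bash
python3 -c "
from st import *
st()"
```

```text
t 13.03 tcp [ 0.5068 -0.1206  0.0748] yaw -12.43 zax [-0.  0. -1.] F [-0.0668 -0.1177 -1.1298] M [-0.0995  0.1708  0.0062] q6 73.1 w 8.06 g 29.996281871572137
```

>>> apply_moves --moves '[[[0, 0, 0.0004], 0], [[0, 0, 0], 0]]'

```text
time_s: 13.2
tcp_pos: [0.5067, -0.1206, 0.0744]
ee_rot: [[0.977, -0.215, -0.0], [-0.215, -0.977, 0.0], [-0.0, 0.0, -1.0]]
wrist_force: [-0.1, 0.2, -2.0]
gripper_width: 0.091
gripper_force: 30.0
```

>>> apply_moves --moves '[[[0, 0, 0.0004], 0], [[0, 0, 0], 0]]'

```text
time_s: 13.37
tcp_pos: [0.5067, -0.1206, 0.074]
ee_rot: [[0.977, -0.215, -0.0], [-0.215, -0.977, 0.0], [-0.0, 0.0, -1.0]]
wrist_force: [-0.2, -0.9, -1.4]
gripper_width: 0.09
gripper_force: 30.0
```

>>> apply_moves --moves '[[[0, 0, 0.0004], 0], [[0, 0, 0], 0]]'

```text
time_s: 13.53
tcp_pos: [0.5068, -0.1206, 0.074]
ee_rot: [[0.977, -0.215, -0.0], [-0.215, -0.977, -0.0], [0.0, 0.0, -1.0]]
wrist_force: [-1.6, 0.9, 0.5]
gripper_width: 0.09
gripper_force: 30.0
```

```bash
python3 -c "
from st import *
st()"
```

```text
t 13.53 tcp [ 0.5068 -0.1206  0.074 ] yaw -12.42 zax [-0.     -0.0001 -1.    ] F [-1.5686  0.8868  0.4546] M [ 0.0187  0.5198 -0.0594] q6 73.1 w 7.87 g 29.99601101037115
```

The collar sits at TCP z 0.074. Now I'll turn clockwise (positive tool z) through the free range first.

>>> apply_moves --moves '[[[0, 0, 0], 3], [[0, 0, 0], 4], [[0, 0, 0], 4], [[0, 0, 0], 0]]'

```text
time_s: 13.87
tcp_pos: [0.5072, -0.1207, 0.074]
ee_rot: [[0.917, -0.399, 0.001], [-0.399, -0.917, -0.0], [0.001, -0.0, -1.0]]
wrist_force: [-0.5, -0.5, 1.4]
gripper_width: 0.089
gripper_force: 30.0
```

```bash
python3 -c "
from st import *
st()"
```

```text
t 13.87 tcp [ 0.5072 -0.1207  0.074 ] yaw -23.49 zax [ 0.001  -0.0002 -1.    ] F [-0.4735 -0.4787  1.3625] M [-0.0594  0.1884  0.0123] q6 62.0 w 7.73 g 29.997315709479153
```

>>> apply_moves --moves '[[[0, 0, 0], 3], [[0, 0, 0], 4], [[0, 0, 0], 4], [[0, 0, 0], 0]]'

```text
time_s: 14.2
tcp_pos: [0.5072, -0.1207, 0.074]
ee_rot: [[0.825, -0.565, 0.001], [-0.565, -0.825, -0.0], [0.001, -0.0, -1.0]]
wrist_force: [-0.5, 0.1, 1.3]
gripper_width: 0.09
gripper_force: 30.0
```

```bash
python3 -c "
from st import *
st()"
```

```text
t 14.2 tcp [ 0.5072 -0.1207  0.074 ] yaw -34.39 zax [ 0.001  -0.0001 -1.    ] F [-0.5086  0.1274  1.3247] M [-0.072   0.1402 -0.0479] q6 51.1 w 7.84 g 29.99706442002207
```

>>> apply_moves --moves '[[[0, 0, 0], 4], [[0, 0, 0], 4], [[0, 0, 0], 4], [[0, 0, 0], 3], [[0, 0, 0], 0]]'

```text
time_s: 14.62
tcp_pos: [0.5071, -0.1207, 0.0739]
ee_rot: [[0.652, -0.758, 0.001], [-0.758, -0.652, -0.0], [0.001, -0.001, -1.0]]
wrist_force: [-0.2, -0.2, 2.0]
gripper_width: 0.089
gripper_force: 30.0
```

```bash
cat > mz.py <<'E'
from st import *
a=[]
for i in range(4):
    s=r.sense();a.append(np.r_[s["wrist_force"],s["moment"]]);imaging.capture("top")
s=r.sense();R=s["ee_rot"];print(round(s["time_s"],2),s["tcp_pos"],"turn",round(-12.43-float(np.degrees(np.arctan2(R[1,0],R[0,0]))),2),"F/M mean",np.mean(a,0),"Mz",np.array(a)[:,5])
E
python3 mz.py
```

```text
14.82 [ 0.5072 -0.1207  0.074 ] turn 36.87 F/M mean [-0.0521 -0.2499  2.6467 -0.0934  0.1501  0.0036] Mz [ 0.018   0.0175 -0.0079 -0.0133]
```

>>> apply_moves --moves '[[[0, 0, 0], 2], [[0, 0, 0], 1], [[0, 0, 0], 0]]'

```text
time_s: 15.07
tcp_pos: [0.5071, -0.1206, 0.074]
ee_rot: [[0.61, -0.792, 0.001], [-0.792, -0.61, -0.0], [0.001, -0.001, -1.0]]
wrist_force: [-0.6, -0.1, 3.4]
gripper_width: 0.088
gripper_force: 30.0
```

```bash
python3 mz.py
```

```text
15.27 [ 0.5072 -0.1206  0.074 ] turn 39.95 F/M mean [-0.1383 -0.3123  3.2418 -0.0904  0.1036 -0.0122] Mz [-0.0432 -0.0195 -0.0032  0.017 ]
```

>>> apply_moves --moves '[[[0, 0, 0], 2], [[0, 0, 0], 1], [[0, 0, 0], 0]]'

```text
time_s: 15.52
tcp_pos: [0.5071, -0.1206, 0.0739]
ee_rot: [[0.568, -0.823, 0.001], [-0.823, -0.568, -0.0], [0.001, -0.001, -1.0]]
wrist_force: [-0.2, -0.3, 4.9]
gripper_width: 0.086
gripper_force: 30.0
```

```bash
python3 mz.py
```

```text
15.72 [ 0.5071 -0.1206  0.0739] turn 42.95 F/M mean [ 0.2921 -0.2091  4.8649 -0.0699  0.0708  0.0005] Mz [-0.0153 -0.0286  0.0516 -0.0059]
```

>>> apply_moves --moves '[[[0, 0, -0.0002], 2], [[0, 0, 0], 2], [[0, 0, 0], 0]]'

```text
time_s: 15.97
tcp_pos: [0.507, -0.1206, 0.0739]
ee_rot: [[0.509, -0.861, 0.0], [-0.861, -0.509, 0.0], [0.0, -0.0, -1.0]]
wrist_force: [-0.1, -0.5, 4.8]
gripper_width: 0.087
gripper_force: 30.0
```

```bash
python3 mz.py
```

```text
16.17 [ 0.507  -0.1206  0.074 ] turn 46.95 F/M mean [ 0.2222 -0.454   4.6488 -0.0416 -0.0015 -0.0371] Mz [-0.0616 -0.0205 -0.0392 -0.0272]
```

>>> apply_moves --moves '[[[0, 0, 0], 2], [[0, 0, 0], 2], [[0, 0, 0], 0]]'

```text
time_s: 16.42
tcp_pos: [0.5069, -0.1206, 0.0739]
ee_rot: [[0.447, -0.894, 0.0], [-0.894, -0.447, -0.0], [0.0, -0.0, -1.0]]
wrist_force: [0.6, -0.2, 5.2]
gripper_width: 0.096
gripper_force: 30.0
```

```bash
python3 mz.py
```

```text
16.62 [ 0.5069 -0.1206  0.074 ] turn 50.95 F/M mean [ 0.5904  0.1853  4.7985 -0.0595 -0.0092 -0.0362] Mz [-0.0551 -0.0183 -0.0664 -0.0051]
```

>>> apply_moves --moves '[[[0, 0, -0.0001], 2], [[0, 0, 0], 2], [[0, 0, 0], 0]]'

```text
time_s: 16.87
tcp_pos: [0.5067, -0.1206, 0.0739]
ee_rot: [[0.384, -0.923, -0.0], [-0.923, -0.384, 0.0], [-0.0, -0.0, -1.0]]
wrist_force: [-0.3, 0.7, 5.6]
gripper_width: 0.092
gripper_force: 30.0
```

```bash
python3 mz.py
```

```text
17.07 [ 0.5068 -0.1206  0.0739] turn 54.95 F/M mean [-0.1566  0.1907  4.5    -0.039   0.0135 -0.0151] Mz [-0.0015 -0.0183 -0.0347 -0.0059]
```

>>> apply_moves --moves '[[[0, 0, 0], 2], [[0, 0, 0], 2], [[0, 0, 0], 0]]'

```text
time_s: 17.32
tcp_pos: [0.5068, -0.1206, 0.0739]
ee_rot: [[0.319, -0.948, 0.0], [-0.948, -0.319, -0.0], [0.0, -0.0, -1.0]]
wrist_force: [0.1, 0.2, 4.3]
gripper_width: 0.089
gripper_force: 30.0
```

```bash
python3 mz.py
```

```text
17.52 [ 0.5068 -0.1206  0.074 ] turn 58.95 F/M mean [ 0.6104 -0.3321  4.0481 -0.0717 -0.0955 -0.0054] Mz [ 0.0346  0.0048 -0.0146 -0.0466]
```

>>> apply_moves --moves '[[[0, 0, 0], 2], [[0, 0, 0], 2], [[0, 0, 0], 0]]'

```text
time_s: 17.77
tcp_pos: [0.5072, -0.1206, 0.074]
ee_rot: [[0.252, -0.968, 0.001], [-0.968, -0.252, -0.0], [0.0, -0.001, -1.0]]
wrist_force: [1.1, -1.4, 3.8]
gripper_width: 0.088
gripper_force: 30.0
```

```bash
python3 mz.py
```

```text
17.97 [ 0.5072 -0.1206  0.074 ] turn 62.95 F/M mean [ 1.3181 -0.861   3.2481 -0.1927 -0.5215  0.0048] Mz [ 0.0117  0.0607 -0.0151 -0.0381]
```

>>> apply_moves --moves '[[[0, 0, 0], 2], [[0, 0, 0], 2], [[0, 0, 0], 0]]'

```text
time_s: 18.22
tcp_pos: [0.5077, -0.1206, 0.074]
ee_rot: [[0.184, -0.983, 0.002], [-0.983, -0.184, -0.0], [0.0, -0.002, -1.0]]
wrist_force: [2.7, -1.2, 0.8]
gripper_width: 0.09
gripper_force: 30.0
```

```bash
python3 mz.py
```

```text
18.42 [ 0.5077 -0.1206  0.074 ] turn 66.94 F/M mean [ 3.8656 -1.1116  0.4229 -0.3531 -1.1902  0.0282] Mz [0.0347 0.0187 0.0123 0.0472]
```

Contact is starting: side force +x from about 60°. The shaft is taking up its slack in the hole, so from here I'll use small steps.

>>> apply_moves --moves '[[[0, 0, 0], 1], [[0, 0, 0], 1], [[0, 0, 0], 0]]'

```text
time_s: 18.67
tcp_pos: [0.5077, -0.1206, 0.074]
ee_rot: [[0.149, -0.989, 0.002], [-0.989, -0.149, -0.0], [0.0, -0.002, -1.0]]
wrist_force: [4.4, -1.8, -0.5]
gripper_width: 0.092
gripper_force: 30.0
```

```bash
python3 mz.py
```

```text
18.87 [ 0.5077 -0.1206  0.074 ] turn 69.0 F/M mean [ 4.6597 -1.2204 -0.7187 -0.4247 -1.6328  0.0531] Mz [0.0296 0.0551 0.0512 0.0767]
```

>>> apply_moves --moves '[[[0, 0, 0], 1], [[0, 0, 0], 0.5], [[0, 0, 0], 0]]'

```text
time_s: 19.12
tcp_pos: [0.5079, -0.1206, 0.074]
ee_rot: [[0.123, -0.992, 0.003], [-0.992, -0.123, -0.0], [0.0, -0.002, -1.0]]
wrist_force: [6.7, -0.3, -1.8]
gripper_width: 0.089
gripper_force: 30.0
```

```bash
python3 mz.py
```

```text
19.32 [ 0.5079 -0.1206  0.074 ] turn 70.49 F/M mean [ 6.041  -1.4988 -1.4867 -0.4867 -1.7247  0.0697] Mz [0.0468 0.0585 0.0456 0.1278]
```

>>> apply_moves --moves '[[[0, 0, 0], 1], [[0, 0, 0], 1], [[0, 0, 0], 0]]'

```text
time_s: 19.57
tcp_pos: [0.5081, -0.1206, 0.074]
ee_rot: [[0.088, -0.996, 0.003], [-0.996, -0.088, -0.0], [0.0, -0.003, -1.0]]
wrist_force: [4.7, -1.4, -1.6]
gripper_width: 0.094
gripper_force: 30.0
```

```bash
python3 mz.py
```

```text
19.77 [ 0.5081 -0.1206  0.074 ] turn 72.49 F/M mean [ 5.1437 -2.1481 -0.9737 -0.5474 -1.8879  0.0643] Mz [0.0777 0.0593 0.0925 0.0279]
```

>>> apply_moves --moves '[[[0, 0, 0], 1], [[0, 0, 0], 0.5], [[0, 0, 0], 0]]'

```text
time_s: 20.02
tcp_pos: [0.5083, -0.1207, 0.0741]
ee_rot: [[0.062, -0.998, 0.003], [-0.998, -0.062, -0.0], [0.0, -0.003, -1.0]]
wrist_force: [6.2, -1.8, -2.0]
gripper_width: 0.087
gripper_force: 30.0
```

```bash
python3 mz.py
```

```text
20.22 [ 0.5083 -0.1206  0.0741] turn 73.99 F/M mean [ 6.5142 -1.8523 -1.4288 -0.6246 -2.0019  0.0428] Mz [0.063  0.0105 0.0376 0.06  ]
```

Mz is flat near the preload while the shaft drifts sideways toward the hole wall. I'll keep taking small steps, with more averaging.

```bash
sed -i 's/range(4)/range(7)/' mz.py
```

>>> apply_moves --moves '[[[0, 0, 0], 1], [[0, 0, 0], 1], [[0, 0, 0], 0]]'

```text
time_s: 20.47
tcp_pos: [0.5085, -0.1207, 0.0741]
ee_rot: [[0.027, -1.0, 0.004], [-1.0, -0.027, -0.0], [0.0, -0.004, -1.0]]
wrist_force: [8.4, -0.9, -2.2]
gripper_width: 0.091
gripper_force: 30.0
```

```bash
python3 mz.py
```

```text
20.82 [ 0.5086 -0.1207  0.0741] turn 75.98 F/M mean [ 6.9535 -2.0388 -2.0326 -0.7064 -2.1388  0.059 ] Mz [0.0579 0.0864 0.0288 0.073  0.0572 0.0487 0.0608]
```

>>> apply_moves --moves '[[[0, 0, 0], 1], [[0, 0, 0], 1], [[0, 0, 0], 0]]'

```text
time_s: 21.07
tcp_pos: [0.5088, -0.1207, 0.0741]
ee_rot: [[-0.008, -1.0, 0.004], [-1.0, 0.008, -0.0], [0.0, -0.004, -1.0]]
wrist_force: [6.7, -2.0, -3.3]
gripper_width: 0.087
gripper_force: 30.0
```

```bash
python3 mz.py
```

```text
21.42 [ 0.5088 -0.1207  0.0741] turn 77.98 F/M mean [ 7.1826 -2.3804 -2.7753 -0.8062 -2.2718  0.0657] Mz [0.0753 0.0684 0.0882 0.0164 0.0734 0.037  0.1013]
```

```bash
cat >> mz.py <<'E'
p=imaging.capture("scene");print("lamp",p["frame"][278:283,374:379].reshape(-1,3).mean(0))
cv2.imwrite("pics/last.png",cv2.resize(p["frame"][220:295,349:449],(800,600),interpolation=cv2.INTER_CUBIC))
E
python3 -c "
import numpy as np;f=np.load('pics/g3.npz')['s'];print('lamp0',f[278:283,374:379].reshape(-1,3).mean(0))"
```

```text
lamp0 [ 77.24 149.44  75.28]
```

>>> apply_moves --moves '[[[0, 0, 0], 1], [[0, 0, 0], 1], [[0, 0, 0], 0]]'

```text
time_s: 21.67
tcp_pos: [0.509, -0.1207, 0.0741]
ee_rot: [[-0.043, -0.999, 0.005], [-0.999, 0.043, -0.0], [0.0, -0.005, -1.0]]
wrist_force: [8.2, -2.3, -3.8]
gripper_width: 0.093
gripper_force: 30.1
```

```bash
python3 mz.py
```

```text
22.02 [ 0.509  -0.1207  0.0741] turn 79.98 F/M mean [ 7.6115 -2.6766 -2.9528 -0.8833 -2.3905  0.0728] Mz [0.0823 0.0918 0.0333 0.1021 0.0792 0.0734 0.0477]
lamp [ 77.08 148.48  74.56]
```

View pics/last.png

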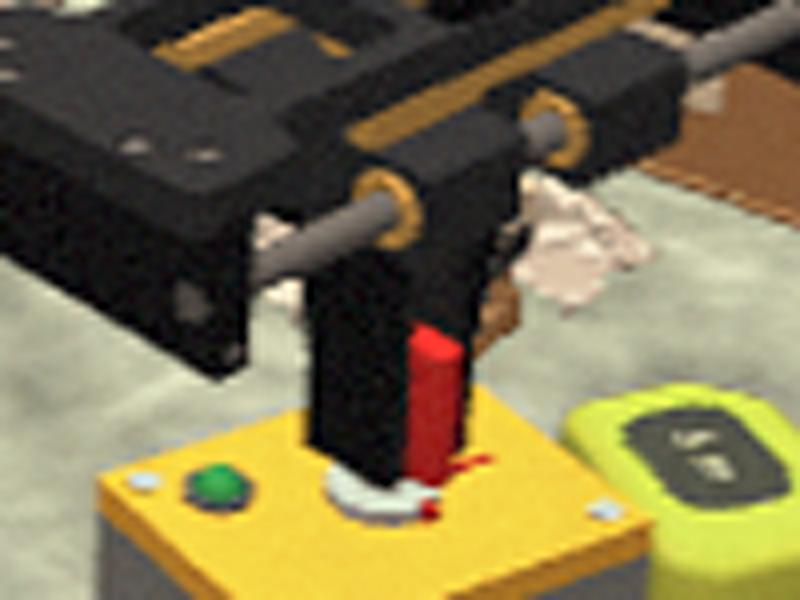

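The tab points toward -y, so the key has turned about 80°, collar down. The commanded pose seems to re-base on the measured one, so the TCP creeps +x under load. I'll push back along tool +y (world -x) in small amounts while watching Mz.

>>> apply_moves --moves '[[[0, 0.0004, 0], 0], [[0, 0, 0], 0]]'

```text
time_s: 22.23
tcp_pos: [0.5089, -0.1207, 0.0741]
ee_rot: [[-0.042, -0.999, 0.006], [-0.999, 0.042, -0.0], [-0.0, -0.006, -1.0]]
wrist_force: [8.2, -1.7, -3.1]
gripper_width: 0.089
gripper_force: 30.1
```

```bash
python3 mz.py
```

```text
22.58 [ 0.5089 -0.1207  0.0741] turn 79.97 F/M mean [ 7.9868 -2.4579 -3.2941 -0.8413 -2.5412  0.0858] Mz [0.0715 0.1123 0.1279 0.0671 0.0586 0.0786 0.0847]
lamp [ 76.56 148.16  74.  ]
```

>>> apply_moves --moves '[[[0, 0.0004, 0], 0], [[0, 0, 0], 0]]'

```text
time_s: 22.8
tcp_pos: [0.5088, -0.1207, 0.0742]
ee_rot: [[-0.042, -0.999, 0.006], [-0.999, 0.042, -0.0], [-0.0, -0.006, -1.0]]
wrist_force: [8.3, -2.9, -3.1]
gripper_width: 0.092
gripper_force: 30.1
```

```bash
python3 mz.py
```

```text
23.15 [ 0.5088 -0.1207  0.0741] turn 79.96 F/M mean [ 8.1836 -3.1004 -4.0823 -0.888  -2.7063  0.0653] Mz [0.0658 0.0791 0.0588 0.0439 0.0571 0.0661 0.0865]
lamp [ 77.6  149.6   74.88]
```

>>> apply_moves --moves '[[[0, 0.0003, 0.0001], 1], [[0, 0.0003, 0], 1], [[0, 0, 0], 0]]'

```text
time_s: 23.45
tcp_pos: [0.5088, -0.1207, 0.0742]
ee_rot: [[-0.077, -0.997, 0.008], [-0.997, 0.077, -0.0], [-0.0, -0.008, -1.0]]
wrist_force: [9.1, -3.1, -4.5]
gripper_width: 0.088
gripper_force: 30.1
```

```bash
python3 mz.py
```

```text
23.8 [ 0.5088 -0.1207  0.0742] turn 81.95 F/M mean [ 8.9571 -3.4822 -4.3081 -1.0408 -3.0485  0.0924] Mz [0.0784 0.1085 0.0931 0.0711 0.1261 0.0926 0.0767]
lamp [ 76.52 148.72  74.48]
```

>>> apply_moves --moves '[[[0, 0.0003, 0.0001], 1], [[0, 0.0003, 0], 1], [[0, 0, 0], 0]]'

```text
time_s: 24.1
tcp_pos: [0.5088, -0.1207, 0.0742]
ee_rot: [[-0.112, -0.994, 0.009], [-0.994, 0.112, -0.0], [-0.001, -0.009, -1.0]]
wrist_force: [10.2, -4.2, -5.2]
gripper_width: 0.09
gripper_force: 30.2
```

```bash
python3 mz.py
```

```text
24.45 [ 0.5088 -0.1207  0.0742] turn 83.94 F/M mean [10.3116 -3.911  -5.313  -1.1998 -3.3188  0.0942] Mz [0.1075 0.1357 0.0973 0.1187 0.0307 0.0744 0.0953]
lamp [ 77.2  149.2   74.56]
```

>>> apply_moves --moves '[[[0, 0, 0], 1], [[0, 0, 0], 1], [[0, 0, 0], 0]]'

```text
time_s: 24.75
tcp_pos: [0.509, -0.1207, 0.0742]
ee_rot: [[-0.146, -0.989, 0.009], [-0.989, 0.146, -0.001], [-0.001, -0.009, -1.0]]
wrist_force: [10.7, -4.0, -5.5]
gripper_width: 0.092
gripper_force: 30.2
```

```bash
python3 mz.py
```

```text
25.1 [ 0.509  -0.1206  0.0743] turn 85.93 F/M mean [10.1995 -3.8457 -5.4384 -1.1924 -3.3774  0.1322] Mz [0.1616 0.1301 0.1632 0.1217 0.1645 0.1285 0.0555]
lamp [ 76.96 148.72  74.4 ]
```

>>> apply_moves --moves '[[[0, 0, 0], 1], [[0, 0, 0], 1], [[0, 0, 0], 0]]'

```text
time_s: 25.4
tcp_pos: [0.5091, -0.1207, 0.0743]
ee_rot: [[-0.18, -0.984, 0.009], [-0.984, 0.18, -0.001], [-0.001, -0.009, -1.0]]
wrist_force: [9.7, -3.7, -5.1]
gripper_width: 0.09
gripper_force: 30.2
```

```bash
python3 mz.py
```

```text
25.75 [ 0.5091 -0.1207  0.0742] turn 87.92 F/M mean [10.3173 -3.4971 -5.6407 -1.2321 -3.4464  0.1317] Mz [0.1616 0.1314 0.1371 0.1448 0.1116 0.1625 0.0727]
lamp [ 76.92 149.16  74.36]
```

>>> apply_moves --moves '[[[0, 0, 0], 1], [[0, 0, 0], 1], [[0, 0, 0], 0]]'

```text
time_s: 26.05
tcp_pos: [0.5092, -0.1207, 0.0743]
ee_rot: [[-0.214, -0.977, 0.01], [-0.977, 0.214, -0.001], [-0.001, -0.01, -1.0]]
wrist_force: [10.4, -4.4, -5.0]
gripper_width: 0.089
gripper_force: 30.2
```

```bash
python3 mz.py
```

```text
26.4 [ 0.5092 -0.1207  0.0743] turn 89.92 F/M mean [10.4696 -4.2809 -5.5378 -1.2946 -3.4924  0.1519] Mz [0.1751 0.1439 0.1482 0.1183 0.12   0.1575 0.2007]
lamp [ 76.48 148.52  74.24]
```

>>> apply_moves --moves '[[[0, 0, 0], 1], [[0, 0, 0], 0.5], [[0, 0, 0], 0]]'

```text
time_s: 26.7
tcp_pos: [0.5093, -0.1207, 0.0743]
ee_rot: [[-0.24, -0.971, 0.01], [-0.971, 0.24, -0.001], [-0.002, -0.01, -1.0]]
wrist_force: [10.7, -3.9, -6.3]
gripper_width: 0.09
gripper_force: 30.3
```

```bash
python3 mz.py
```

```text
27.05 [ 0.5092 -0.1207  0.0743] turn 91.41 F/M mean [10.8122 -3.9672 -5.6515 -1.3527 -3.5138  0.163 ] Mz [0.1559 0.131  0.2    0.1951 0.1752 0.1032 0.1806]
lamp [ 76.6  148.64  74.28]
```

>>> apply_moves --moves '[[[0, 0, 0], 1], [[0, 0, 0], 1], [[0, 0, 0], 0]]'

```text
time_s: 27.35
tcp_pos: [0.5094, -0.1207, 0.0743]
ee_rot: [[-0.273, -0.962, 0.01], [-0.962, 0.273, -0.001], [-0.002, -0.01, -1.0]]
wrist_force: [11.3, -4.3, -6.5]
gripper_width: 0.089
gripper_force: 30.3
```

```bash
python3 mz.py
```

```text
27.7 [ 0.5093 -0.1207  0.0743] turn 93.4 F/M mean [11.0212 -4.0359 -5.8142 -1.4012 -3.5944  0.2106] Mz [0.2004 0.2533 0.1776 0.2128 0.2488 0.1616 0.2199]
lamp [ 77.36 148.92  74.6 ]
```

>>> apply_moves --moves '[[[0, 0, 0], 1], [[0, 0, 0], 0.5], [[0, 0, 0], 0]]'

```text
time_s: 28.0
tcp_pos: [0.5094, -0.1207, 0.0743]
ee_rot: [[-0.298, -0.955, 0.01], [-0.955, 0.298, -0.001], [-0.002, -0.01, -1.0]]
wrist_force: [10.3, -3.8, -5.6]
gripper_width: 0.092
gripper_force: 30.4
```

```bash
python3 mz.py
```

```text
28.35 [ 0.5094 -0.1207  0.0743] turn 94.9 F/M mean [11.0282 -4.2763 -5.792  -1.4186 -3.6059  0.2332] Mz [0.2481 0.2754 0.2523 0.2234 0.1735 0.1883 0.2717]
lamp [ 76.84 148.64  74.6 ]
```

Firm press reached: about 0.21–0.23 N m, above the 0.18 switching bound and below 0.29. Now turning back home, undoing the sideways push.

>>> apply_moves --moves '[[[0, -0.0003, 0], -3], [[0, -0.0003, 0], -4], [[0, -0.0003, 0], -4], [[0, -0.0003, 0], -4], [[0, 0, 0], -4]]'

```text
time_s: 28.82
tcp_pos: [0.5084, -0.1205, 0.0741]
ee_rot: [[0.031, -0.999, 0.005], [-1.0, -0.031, 0.0], [0.0, -0.005, -1.0]]
wrist_force: [6.6, -0.3, -0.6]
gripper_width: 0.09
gripper_force: 30.0
```

```bash
python3 mz.py
```

```text
29.17 [ 0.5084 -0.1205  0.0741] turn 75.97 F/M mean [ 6.9263 -0.7175 -1.5128 -0.2794 -2.233   0.0705] Mz [ 0.0904 -0.0086  0.1034  0.1081  0.0619  0.0432  0.0953]
lamp [ 77.08 148.88  74.72]
```

>>> apply_moves --moves '[[[0, 0, 0], -4], [[0, 0, 0], -4], [[0, 0, 0], -4], [[0, 0, 0], 0]]'

```text
time_s: 29.55
tcp_pos: [0.5069, -0.1204, 0.074]
ee_rot: [[0.236, -0.972, 0.002], [-0.972, -0.236, 0.0], [0.0, -0.002, -1.0]]
wrist_force: [4.5, -0.1, 0.7]
gripper_width: 0.093
gripper_force: 30.0
```

```bash
python3 mz.py; python3 -c "
from st import *
st();to(.5068,-.1207,.074)"
```

```text
29.9 [ 0.5069 -0.1204  0.0741] turn 64.1 F/M mean [ 5.2242  0.7604  1.225   0.2855 -1.5949  0.0449] Mz [0.0277 0.0477 0.0483 0.0461 0.0087 0.0712 0.0647]
lamp [ 77.44 149.08  74.92]
t 29.95 tcp [ 0.5069 -0.1204  0.0741] yaw -76.53 zax [ 0.0023  0.0003 -1.    ] F [ 4.9315 -0.3808  1.4387] M [ 0.3053 -1.6042  0.0975] q6 9.0 w 7.51 g 29.999929235564196
need tool [0.0002 0.0002 0.0001]
```

>>> apply_moves --moves '[[[0, -0.0003, 0], -5], [[0, -0.0003, 0], -5], [[0, 0, 0], -5], [[0, 0, 0], -5], [[0, 0, 0], 0]]'

```text
time_s: 30.37
tcp_pos: [0.5061, -0.1204, 0.074]
ee_rot: [[0.553, -0.833, -0.001], [-0.833, -0.553, 0.0], [-0.001, 0.0, -1.0]]
wrist_force: [1.8, 1.4, 4.0]
gripper_width: 0.091
gripper_force: 30.0
```

```bash
python3 mz.py
```

```text
30.72 [ 0.5062 -0.1204  0.074 ] turn 44.15 F/M mean [ 2.2306  1.7819  4.8995  0.5535 -0.6133  0.0098] Mz [ 0.0114  0.0109  0.009   0.0528  0.0125 -0.0028 -0.0251]
lamp [ 76.6  148.44  74.76]
```

>>> apply_moves --moves '[[[0, 0, 0], -5], [[0, 0, 0], -5], [[0, 0, 0], -5], [[0, 0, 0], -5], [[0, 0, 0], 0]]'

```text
time_s: 31.18
tcp_pos: [0.5061, -0.1207, 0.074]
ee_rot: [[0.805, -0.593, -0.001], [-0.593, -0.805, -0.0], [-0.001, 0.001, -1.0]]
wrist_force: [2.1, 1.1, 5.3]
gripper_width: 0.09
gripper_force: 30.0
```

```bash
python3 mz.py
```

```text
Traceback (most recent call last):
  File "mz.py", line 4, in <module>
    s=r.sense();a.append(np.r_[s["wrist_force"],s["moment"]]);imaging.capture("top")
                                                              ~~~~~~~~~~~~~~~^^^^^^^
ValueError: 200 camera calls are used up
```

Camera calls are used up, so from here I work by feel and recorded poses.

>>> apply_moves --moves '[[[0, 0, 0], -5], [[0, 0, 0], -5], [[0, 0, 0], -5], [[0, 0, 0], -4], [[0, 0, 0], 0]]'

```text
time_s: 31.9
tcp_pos: [0.5061, -0.1207, 0.074]
ee_rot: [[0.954, -0.3, -0.001], [-0.3, -0.954, -0.0], [-0.001, 0.0, -1.0]]
wrist_force: [1.8, 0.4, 4.8]
gripper_width: 0.09
gripper_force: 30.0
```

```bash
python3 -c "
from st import *
st();to(.5067,-.1206,.074)"
```

```text
t 31.9 tcp [ 0.5061 -0.1207  0.074 ] yaw -17.44 zax [-0.0009 -0.0002 -1.    ] F [1.7662 0.3547 4.7821] M [ 0.1239 -0.5537  0.0468] q6 68.1 w 7.83 g 29.99285648111254
need tool [ 0.0005 -0.0003 -0.    ]
```

>>> apply_moves --moves '[[[0, 0, 0], -2.5], [[0, 0, 0], -2], [[0, 0, 0], 0]]'

```text
time_s: 32.15
tcp_pos: [0.5061, -0.1207, 0.074]
ee_rot: [[0.974, -0.225, -0.001], [-0.225, -0.974, -0.0], [-0.001, 0.0, -1.0]]
wrist_force: [2.4, 0.0, 5.2]
gripper_width: 0.086
gripper_force: 30.0
```

```bash
python3 -c "
from st import *
st();to(.5067,-.1206,.074)"
```

```text
t 32.15 tcp [ 0.5061 -0.1207  0.074 ] yaw -13.01 zax [-0.0009 -0.0002 -1.    ] F [2.4066 0.0471 5.1733] M [ 0.133  -0.4809  0.0246] q6 72.5 w 7.49 g 29.99376734253019
need tool [ 0.0006 -0.0003 -0.    ]
```

>>> apply_moves --moves '[[[0.0006, -0.0003, 0], -0.6], [[0, 0, -0.0005], 0], [[0, 0, -0.001], 0], [[0, 0, -0.001], 0], [[0, 0, 0], 0]]'

```text
time_s: 32.57
tcp_pos: [0.5061, -0.1205, 0.0755]
ee_rot: [[0.977, -0.215, -0.003], [-0.215, -0.977, 0.0], [-0.003, 0.0, -1.0]]
wrist_force: [2.9, -1.4, -2.8]
gripper_width: 0.089
gripper_force: 30.0
```

```bash
python3 -c "
from st import *
st();to(.5067,-.1206)"
```

```text
t 32.57 tcp [ 0.5061 -0.1205  0.0755] yaw -12.41 zax [-0.0025  0.0001 -1.    ] F [ 2.9164 -1.4147 -2.7912] M [-0.3202 -0.6558 -0.0088] q6 73.1 w 7.74 g 29.995053552556783
need tool [ 0.0006 -0.     -0.    ]
```

>>> apply_moves --moves '[[[0, 0, -0.001], 0], [[0, 0, -0.001], 0], [[0, 0, 0], 0]]'

```text
time_s: 32.82
tcp_pos: [0.5062, -0.1205, 0.078]
ee_rot: [[0.977, -0.214, -0.002], [-0.214, -0.977, 0.0], [-0.002, 0.0, -1.0]]
wrist_force: [2.0, -0.5, -2.4]
gripper_width: 0.091
gripper_force: 30.0
```

```bash
python3 -c "
from st import *
st();to(.5067,-.1206)"
```

```text
t 32.82 tcp [ 0.5062 -0.1205  0.078 ] yaw -12.36 zax [-0.0022  0.0001 -1.    ] F [ 1.9696 -0.5233 -2.4445] M [-0.1685 -0.2447 -0.0098] q6 73.2 w 7.95 g 29.994964215438813
need tool [ 0.0005  0.     -0.    ]
```

>>> apply_moves --moves '[[[0.0006, 0, 0], 0], [[0, 0, -0.001], 0], [[0, 0, -0.001], 0], [[0, 0, 0], 0]]'

```text
time_s: 33.15
tcp_pos: [0.5073, -0.1206, 0.0803]
ee_rot: [[0.977, -0.214, -0.001], [-0.214, -0.977, 0.0], [-0.001, 0.0, -1.0]]
wrist_force: [0.3, 0.0, -1.7]
gripper_width: 0.088
gripper_force: 30.0
```

```bash
python3 -c "
from st import *
st();to(.5067,-.1206)"
```

```text
t 33.15 tcp [ 0.5073 -0.1206  0.0803] yaw -12.34 zax [-0.0007  0.     -1.    ] F [ 0.3061  0.0441 -1.6831] M [-0.098   0.1058  0.0184] q6 73.2 w 7.68 g 29.99480076134205
need tool [-0.0006  0.0002  0.    ]
```

>>> apply_moves --moves '[[[0, 0, -0.001], 0], [[0, 0, -0.001], 0], [[0, 0, -0.001], 0], [[0, 0, 0], 0]]'

```text
time_s: 33.48
tcp_pos: [0.5078, -0.1205, 0.0835]
ee_rot: [[0.977, -0.214, 0.0], [-0.214, -0.977, 0.0], [0.0, -0.0, -1.0]]
wrist_force: [-0.6, 0.1, -1.0]
gripper_width: 0.088
gripper_force: 30.0
```

```bash
python3 -c "
from st import *
st();to(.5067,-.1206)"
```

```text
t 33.48 tcp [ 0.5078 -0.1205  0.0835] yaw -12.33 zax [ 0.0003  0.     -1.    ] F [-0.5596  0.1102 -1.0477] M [-0.0681  0.1292 -0.0317] q6 73.2 w 7.67 g 29.99473761068657
need tool [-0.0011  0.0003 -0.    ]
```

>>> apply_moves --moves '[[[-0.0006, 0.0002, -0.002], 0], [[0, 0, -0.002], 0], [[0, 0, -0.002], 0], [[0, 0, 0], 0]]'

```text
time_s: 33.82
tcp_pos: [0.5075, -0.1206, 0.0898]
ee_rot: [[0.977, -0.213, 0.001], [-0.213, -0.977, -0.0], [0.001, -0.0, -1.0]]
wrist_force: [0.5, 0.6, 0.3]
gripper_width: 0.091
gripper_force: 30.0
```

>>> apply_moves --moves '[[[0, 0, -0.002], 0], [[0, 0, -0.002], 0], [[0, 0, -0.002], 0], [[0, 0, 0], 0]]'

```text
time_s: 34.15
tcp_pos: [0.5075, -0.1206, 0.0958]
ee_rot: [[0.977, -0.213, 0.001], [-0.213, -0.977, -0.0], [0.001, -0.0, -1.0]]
wrist_force: [-0.8, -0.2, -1.5]
gripper_width: 0.09
gripper_force: 30.0
```

>>> apply_moves --moves '[[[0, 0, -0.003], 0], [[0, 0, -0.003], 0], [[0, 0, -0.003], 0], [[0, 0, -0.003], 0]]'

```text
time_s: 34.48
tcp_pos: [0.5072, -0.1206, 0.1076]
ee_rot: [[0.977, -0.214, 0.0], [-0.214, -0.977, -0.0], [0.0, -0.0, -1.0]]
wrist_force: [0.2, -0.5, -1.4]
gripper_width: 0.092
gripper_force: 30.0
```

>>> apply_moves --moves '[[[0, 0, -0.01], 0], [[0, 0, -0.02], 0], [[0, 0, -0.02], 0], [[0, 0, 0], 0], [[0, 0, 0], 0]]'

```text
time_s: 34.9
tcp_pos: [0.5079, -0.1205, 0.1588]
ee_rot: [[0.977, -0.214, 0.004], [-0.214, -0.977, 0.0], [0.003, -0.001, -1.0]]
wrist_force: [-0.4, -0.2, -0.8]
gripper_width: 0.088
gripper_force: 30.0
```

```bash
python3 -c "
from st import *
st();to(.4899,.2049)"
```

```text
t 34.9 tcp [ 0.5079 -0.1205  0.1588] yaw -12.33 zax [ 0.0035  0.0004 -1.    ] F [-0.3629 -0.1555 -0.7695] M [-0.041   0.2239  0.0075] q6 73.2 w 7.66 g 29.99470381066203
need tool [-0.0871 -0.3141  0.0001]
```

>>> apply_moves --moves '[[[-0.0109, -0.0393, 0], 0], [[-0.0109, -0.0393, 0], 0], [[-0.0109, -0.0393, 0], 0], [[-0.0109, -0.0393, 0], 0], [[-0.0109, -0.0393, 0], 0]]'

```text
time_s: 35.32
tcp_pos: [0.4946, 0.0844, 0.1563]
ee_rot: [[0.977, -0.214, -0.002], [-0.214, -0.977, -0.001], [-0.002, 0.001, -1.0]]
wrist_force: [1.5, -0.4, -1.3]
gripper_width: 0.091
gripper_force: 30.0
```

>>> apply_moves --moves '[[[-0.0109, -0.0393, 0], 0], [[-0.0109, -0.0393, 0], 0], [[-0.0109, -0.0393, 0], 0], [[0, 0, 0], 1.1], [[0, 0, 0.02], 0]]'

```text
time_s: 35.73
tcp_pos: [0.4907, 0.2089, 0.1394]
ee_rot: [[0.974, -0.228, 0.006], [-0.228, -0.974, 0.003], [0.005, -0.005, -1.0]]
wrist_force: [0.9, 1.1, -1.0]
gripper_width: 0.093
gripper_force: 30.0
```

>>> apply_moves --moves '[[[0, 0, 0], 0], [[0, 0, 0], 0], [[0, 0, 0], 0], [[0, 0, 0], 0]]'

```text
time_s: 36.07
tcp_pos: [0.4895, 0.2048, 0.1378]
ee_rot: [[0.972, -0.233, 0.001], [-0.233, -0.972, 0.0], [0.001, -0.0, -1.0]]
wrist_force: [0.4, -0.1, -1.7]
gripper_width: 0.089
gripper_force: 30.0
```

```bash
python3 -c "
from st import *
st();to(.4899,.2049,.1)"
```

```text
t 36.07 tcp [0.4895 0.2048 0.1378] yaw -13.47 zax [ 0.0007  0.0003 -1.    ] F [ 0.3956 -0.0706 -1.6944] M [-0.1343  0.0909 -0.023 ] q6 36.3 w 7.76 g 29.994415096007288
need tool [ 0.0003 -0.0002  0.0378]
```

>>> apply_moves --moves '[[[0.0003, -0.0002, 0.015], 0], [[0, 0, 0.015], 0], [[0, 0, 0.008], 0], [[0, 0, 0], 0], [[0, 0, 0], 0]]'

```text
time_s: 36.48
tcp_pos: [0.4897, 0.205, 0.0996]
ee_rot: [[0.973, -0.232, 0.0], [-0.232, -0.973, -0.0], [0.0, 0.0, -1.0]]
wrist_force: [0.3, 1.1, -2.0]
gripper_width: 0.087
gripper_force: 30.0
```

>>> apply_moves --moves '[[[0, 0, 0.002], 0], [[0, 0, 0.002], 0], [[0, 0, 0.002], 0], [[0, 0, 0], 0]]'

```text
time_s: 36.82
tcp_pos: [0.4893, 0.2052, 0.0932]
ee_rot: [[0.973, -0.232, -0.0], [-0.232, -0.973, 0.0], [-0.0, -0.0, -1.0]]
wrist_force: [-1.0, -0.6, -1.6]
gripper_width: 0.089
gripper_force: 30.0
```

```bash
python3 -c "
from st import *
st();to(.4899,.2049,.06)"
```

```text
t 36.82 tcp [0.4893 0.2052 0.0932] yaw -13.43 zax [-0.0001  0.     -1.    ] F [-1.0246 -0.601  -1.5614] M [-0.1195  0.191  -0.0092] q6 36.3 w 7.77 g 29.994567094836384
need tool [0.0007 0.0002 0.0332]
```

>>> apply_moves --moves '[[[0.0005, 0.0001, 0.002], 0], [[0, 0, 0.002], 0], [[0, 0, 0.001], 0], [[0, 0, 0], 0]]'

```text
time_s: 37.15
tcp_pos: [0.4897, 0.2049, 0.0879]
ee_rot: [[0.973, -0.232, -0.001], [-0.232, -0.973, -0.0], [-0.0, 0.001, -1.0]]
wrist_force: [0.1, 0.6, -0.5]
gripper_width: 0.086
gripper_force: 30.0
```

>>> apply_moves --moves '[[[0, 0, 0.0015], 0], [[0, 0, 0.0015], 0], [[0, 0, 0.001], 0], [[0, 0, 0], 0]]'

```text
time_s: 37.48
tcp_pos: [0.4897, 0.205, 0.084]
ee_rot: [[0.973, -0.232, -0.0], [-0.232, -0.973, -0.0], [-0.0, 0.0, -1.0]]
wrist_force: [-0.3, -0.8, -1.6]
gripper_width: 0.091
gripper_force: 30.0
```

```bash
python3 -c "
from st import *
st();to(.4899,.2049,.06)"
```

```text
t 37.48 tcp [0.4897 0.205  0.084 ] yaw -13.43 zax [-0.0005 -0.0003 -1.    ] F [-0.3025 -0.8105 -1.5591] M [-0.0873  0.1429  0.0552] q6 36.3 w 7.95 g 29.99451157869771
need tool [0.0002 0.     0.024 ]
```

>>> apply_moves --moves '[[[0, 0, 0.002], 0], [[0, 0, 0.002], 0], [[0, 0, 0.002], 0], [[0, 0, 0.002], 0]]'

```text
time_s: 37.82
tcp_pos: [0.4898, 0.205, 0.076]
ee_rot: [[0.973, -0.232, -0.0], [-0.232, -0.973, -0.0], [-0.0, 0.0, -1.0]]
wrist_force: [0.8, 1.8, -0.7]
gripper_width: 0.09
gripper_force: 30.0
```

>>> apply_moves --moves '[[[0, 0, 0.003], 0], [[0, 0, 0.003], 0], [[0, 0, 0.003], 0], [[0, 0, 0.003], 0]]'

```text
time_s: 38.15
tcp_pos: [0.4898, 0.205, 0.0639]
ee_rot: [[0.973, -0.232, -0.0], [-0.232, -0.973, -0.0], [-0.0, 0.0, -1.0]]
wrist_force: [0.1, -0.7, -1.8]
gripper_width: 0.084
gripper_force: 30.0
```

>>> apply_moves --moves '[[[0, 0, 0.001], 0], [[0, 0, 0.001], 0], [[0, 0, 0], 0], [[0, 0, 0], 0]]'

```text
time_s: 38.48
tcp_pos: [0.4899, 0.2051, 0.0623]
ee_rot: [[0.973, -0.232, 0.0], [-0.232, -0.973, 0.0], [0.0, -0.0, -1.0]]
wrist_force: [-0.3, -0.3, -2.0]
gripper_width: 0.089
gripper_force: 30.0
```

>>> apply_moves --moves '[[[0, 0, 0.0005], 0], [[0, 0, 0.0005], 0], [[0, 0, 0], 0]]'

```text
time_s: 38.73
tcp_pos: [0.4898, 0.205, 0.0613]
ee_rot: [[0.973, -0.232, 0.0], [-0.232, -0.973, 0.0], [0.0, -0.0, -1.0]]
wrist_force: [0.0, -0.9, -1.1]
gripper_width: 0.085
gripper_force: 30.0
```

```bash
python3 -c "
from st import *
st();to(.4899,.2049,.06)"
```

```text
t 38.73 tcp [0.4898 0.205  0.0613] yaw -13.43 zax [ 0.      0.0001 -1.    ] F [ 0.0342 -0.8577 -1.0943] M [-0.078   0.1296  0.027 ] q6 36.3 w 7.42 g 29.994530242402107
need tool [0.0001 0.0001 0.0013]
```

>>> apply_moves --moves '[[[0, 0, 0.0005], 0], [[0, 0, 0.0004], 0], [[0, 0, 0], 0]]'

```text
time_s: 38.98
tcp_pos: [0.4898, 0.205, 0.0603]
ee_rot: [[0.973, -0.232, -0.0], [-0.232, -0.973, -0.0], [-0.0, 0.0, -1.0]]
wrist_force: [0.4, -0.2, -0.5]
gripper_width: 0.094
gripper_force: 30.0
```

>>> apply_moves --moves '[[[0, 0, 0.0004], 0], [[0, 0, 0], 0], [[0, 0, 0], 0]]'

```text
time_s: 39.23
tcp_pos: [0.4899, 0.2051, 0.06]
ee_rot: [[0.973, -0.232, 0.0], [-0.232, -0.973, 0.0], [0.0, -0.0, -1.0]]
wrist_force: [-0.2, -0.6, -1.1]
gripper_width: 0.088
gripper_force: 30.0
```

>>> apply_moves --moves '[[[0, 0, 0.0004], 0], [[0, 0, 0], 0], [[0, 0, 0], 0]]'

```text
time_s: 39.48
tcp_pos: [0.4899, 0.2051, 0.06]
ee_rot: [[0.973, -0.232, 0.0], [-0.232, -0.973, 0.0], [0.0, -0.0, -1.0]]
wrist_force: [-1.1, -0.4, 3.3]
gripper_width: 0.092
gripper_force: 30.0
```

```bash
python3 -c "
from st import *
st()"
```

```text
t 39.48 tcp [0.4899 0.2051 0.06  ] yaw -13.42 zax [ 0.0003  0.0001 -1.    ] F [-1.1039 -0.383   3.2968] M [-0.1726  0.6006 -0.0197] q6 36.3 w 7.96 g 29.996435763314366
```

The collar is seated at z 0.060, the same height as at the start. Next I'll open gradually and lift straight off.

>>> apply_moves --moves '[[[0, 0, -0.0002], 0], [[0, 0, 0], 0], [[0, 0, 0], 0], [[0, 0, 0], 0], [[0, 0, 0], 0]]' --hand 0.05

```text
time_s: 39.9
tcp_pos: [0.4899, 0.2051, 0.0596]
ee_rot: [[0.973, -0.232, -0.0], [-0.232, -0.973, -0.0], [-0.0, 0.0, -1.0]]
wrist_force: [0.8, 0.1, -0.2]
gripper_width: 0.384
gripper_force: 0.0
```

>>> apply_moves --moves '[[[0, 0, 0], 0], [[0, 0, 0], 0], [[0, 0, 0], 0], [[0, 0, 0], 0]]'

```text
time_s: 40.23
tcp_pos: [0.4899, 0.205, 0.0597]
ee_rot: [[0.973, -0.232, -0.0], [-0.232, -0.973, -0.0], [-0.0, 0.0, -1.0]]
wrist_force: [1.0, 0.0, 0.4]
gripper_width: 0.563
gripper_force: 0.0
```

>>> apply_moves --moves '[[[0, 0, -0.01], 0], [[0, 0, -0.02], 0], [[0, 0, -0.03], 0], [[0, 0, -0.03], 0], [[0, 0, -0.03], 0]]'

```text
time_s: 40.65
tcp_pos: [0.4897, 0.2048, 0.1819]
ee_rot: [[0.973, -0.232, 0.0], [-0.232, -0.973, 0.0], [0.0, -0.0, -1.0]]
wrist_force: [-0.1, 0.5, -0.7]
gripper_width: 0.575
gripper_force: 0.0
```

>>> apply_moves --moves '[[[0, 0, -0.02], 0], [[0, 0, 0], 0], [[0, 0, 0], 0], [[0, 0, 0], 0]]'

```text
time_s: 40.98
tcp_pos: [0.4893, 0.2047, 0.1995]
ee_rot: [[0.973, -0.233, -0.001], [-0.233, -0.973, -0.0], [-0.001, 0.0, -1.0]]
wrist_force: [-0.8, -0.6, -0.8]
gripper_width: 0.577
gripper_force: 0.0
```

```bash
python3 -c "
from st import *
st()"
```

```text
t 40.98 tcp [0.4893 0.2047 0.1995] yaw -13.45 zax [-0.0009 -0.0001 -1.    ] F [-0.8176 -0.5627 -0.849 ] M [-0.0831  0.1531  0.0264] q6 36.3 w 50.18 g 0.0
```

```bash
python3 -c "
from station import r
print(r.finish_job())"
```

```text
the job is handed in; nothing more can be done
None
```

I handed the job in at 41 s. The key was seated in the switch box, turned about 95° until the wrist felt 0.21–0.23 N m (switching needs up to 0.18, damage starts at 0.29), then turned home, drawn out and put back in its stand. The camera calls ran out on the turn back, so I checked the withdrawal and the seating in the stand only by force and height. I never saw a signal that the contact had switched.

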